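Put the mixed spares away with their own kind

TASK

Four spares are left mixed on the bench: put the linear bearing, the corner bracket and the levelling foot each into the blue bin that already holds two of its kind, standing upright on the bin floor, and lay the carrier plate flat and square on top of the pile of carrier plates in the rack. The height of that pile differs every time, so lower the plate until it touches and do not let it drop. Do not move the tape roll or the calliper.

Things in the scene. Friction and masses are not known exactly. Their poses are not given: they have to be found in the camera images.
- bearing_mid (a point): Loose linear ball bearing: a plain steel sleeve of 32 mm diameter, 45 mm high with a 20 mm bore, standing on end. Point: its centre, 22.5 mm above its underside; z along the bore, up.
- bracket_mid (a point): Loose cast aluminium corner bracket, 40 (x) by 40 (y) by 40 mm high, L-shaped: a 6 mm base plate below, a 6 mm upright plate at its -x edge, and a sloping gusset along each of its two y sides, whose outer faces are 40 mm apart (flat to grip across y, best from x = -15 to x = +5 mm). Point: centre of the 40 mm cube, 20 mm above the underside; z up.
- foot_mid (a point): Loose machine levelling foot, 80 mm high: a black round pad of 50 mm diameter at the bottom (rising to 20 mm), a 22 mm nut on it up to 29 mm, then a steel threaded stud of 12 mm diameter to the top at 80 mm. It stands on its pad. Point: on the axis, 40 mm above the underside; z up along the stud.
- carrier_mid (a point): Loose aluminium carrier plate, 130 (x) by 56 (y) by 12 mm, with two rows of four dark pockets on top, lying flat. Point: its centre, 6 mm above the underside; x along its length, z up. Either way round is alike.
- bin_bearing: Fixed blue open stock bin, 160 (x) by 130 (y) by 50 mm high, walls and floor 4 mm; its -x wall (the front, with a blank white label) is only 30 mm high. Two linear bearings (like the loose one, standing) are fixed in its +x half, reaching forward to x = +30 mm; the -x half is free (middle of the free floor at x = -30 mm, y = 0). Origin: centre of the underside, z up.
- bin_bracket: Fixed blue open stock bin, 160 (x) by 130 (y) by 50 mm high, walls and floor 4 mm; its -x wall (the front, with a blank white label) is only 30 mm high. Two corner brackets (like the loose one, standing) are fixed in its +x half, reaching forward to x = +20 mm; the -x half is free (middle of the free floor at x = -30 mm, y = 0). Origin: centre of the underside, z up.
- bin_foot: Fixed blue open stock bin, 160 (x) by 130 (y) by 50 mm high, walls and floor 4 mm; its -x wall (the front, with a blank white label) is only 30 mm high. Two levelling feet (like the loose one, standing 84 mm high above the bench) are fixed in its +x half, reaching forward to x = +21 mm; the -x half is free (middle of the free floor at x = -30 mm, y = 0). Origin: centre of the underside, z up.
- rack: Fixed carrier rack: a dark steel base 176 (x) by 96 (y) by 8 mm with two upright steel pins of 8 mm diameter at each end (at x = -79 and +79 mm, y = -16 and +16 mm), their tops 85 mm above the bench; both long sides are open. Between the pins lies a fixed pile of plates like the loose one, lengths along x, centred within 2 mm; its top is anywhere from 20 to 56 mm above the bench and is not reported: feel for it or see it. Origin: centre of the underside of the base, z up.
- tape_mid (a point): Roll of amber tape lying flat, 66 mm diameter, 18 mm high, among the spares: not to be moved. Point: its centre, 9 mm above the bench.
- calliper_mid (a point): Steel sliding calliper lying flat on the bench beyond the spares, 190 mm long (x), about 50 mm wide, 10 mm high: not to be moved. Point: middle of its beam, 4 mm above the bench.
Things that resemble listed ones, but are neither listed nor needed, are in the scene too. What is shaped like the part that bears bearing_mid but orange is not meant.

How it is judged (in metres and radians):
At the end, for the whole second after the job is handed in: Bearing, bracket and foot each inside the bin of their own kind, standing on its floor (8 mm) upright (0.15 rad); carrier on the pile, within 12 mm of the rack's centre along each rack axis, flat (0.06 rad), lengthwise (0.14 rad); all released and at rest (x of bearing_mid in the frame of bin_bearing between -0.074 and 0.074 m and y of bearing_mid in the frame of bin_bearing between -0.06 and 0.06 m and z of bearing_mid in the frame of bin_bearing between 0 and 0.0345 m and angle between each of bearing_mid, bracket_mid, foot_mid's own z axis and vertical below 0.15 rad and x of bracket_mid in the frame of bin_bracket between -0.074 and 0.074 m and y of bracket_mid in the frame of bin_bracket between -0.06 and 0.06 m and z of bracket_mid in the frame of bin_bracket between 0 and 0.032 m and x of foot_mid in the frame of bin_foot between -0.074 and 0.074 m and y of foot_mid in the frame of bin_foot between -0.06 and 0.06 m and z of foot_mid in the frame of bin_foot between 0 and 0.052 m and x of carrier_mid in the frame of rack between -0.012 and 0.012 m and y of carrier_mid in the frame of rack between -0.012 and 0.012 m and z of carrier_mid in the frame of rack between 0.015 and 0.075 m and angle between carrier_mid's own z axis and vertical below 0.06 rad and angle between the x axis of carrier_mid and the x axis of rack, either way round below 0.14 rad and linear speed of each of bearing, bracket, foot, carrier below 0.01 m/s); the robot touches nothing.
It fails at once if the carrier plate is dropped (moves faster than 0.45 m/s while no finger touches it) (linear speed of carrier above 0.45 m/s and contact force between the fingers and carrier below 0.05 N).
It fails at once if the tape roll is moved more than 20 mm (distance of tape_mid from where it was at the start of the episode above 0.02 m).
It fails at once if the calliper is moved more than 20 mm (distance of calliper_mid from where it was at the start of the episode above 0.02 m).
It also fails if it takes over 120 s, if anything falls off the work surface, if the arm or the gripper's body presses on something with over 40 N, if the wrist force passes 120 N, or if a joint passes its speed limit or range.

ROBOT

A 7-joint arm with a two-finger parallel gripper is mounted at the origin on the work surface. World frame = base frame: x ahead of the robot, y to its left, z up, the work surface at z = 0. Lengths are in mm, angles in rad, forces in N, time in s.
With the tool pointing down it reaches from about 350 to 900 mm from the base axis. Payload 8.1 kg.
Tool frame: the origin (TCP) lies at the very end of the fingers, on their centre line; the grasp point (between the pads) lies 19 mm behind it; z points along the fingers, y is the direction in which the jaws open and shut (so a half turn about z gives the same grasp; the last joint's range is limited). The gripper opens to 92 mm and grips with 3 to 60 N. Pads are 19 mm wide; open, the fingers measure 130 mm over their backs; the gripper's body (75 mm by 190 mm) begins 47 mm behind the grasp point.
Start: joints at [1.23, 0.434, 0.025, 1.573, -0.012, 1.134, -0.075], TCP at [147.203, -607.431, 226.742] pointing down, gripper open.
Joint ranges: [-2.62, 2.62], [-0.44, 2.09], [-1.27, 1.32], [0.08, 2.57], [-1.32, 4.46], [0.12, 2], [-2.74, 2.74]. Speed limits (rad/s): [2.22, 2.22, 3.01, 3.01, 3.14, 3.14, 3.14].

INTERFACE

Orientations are given as a 3x3 rotation matrix whose columns are the frame's x, y, z axes.
In Python, from workcell import sensors, eyes, robot gives the robot as it stands.
- The arm moves only by the tool carry_out, never from a script. Its arguments are lists of equal length, an entry for each row: "hand": the closure, from -1 (fully open) to 1 (shut), so that 0 is half open; "offset": the shift along the tool's x, y, z in mm, a list of three; "spin": the turn about the tool's z in rad. In form: {"hand": [hand, ...], "offset": [[dx, dy, dz], ...], "spin": [spin, ...]}. A call has 1 to 10 rows; each row shifts and turns the pose as measured when the row begins, along the tool's axes as they then stand; what a row does not reach is not made up. A row lasts 1/12 s, in which the tool goes at most 41.7 mm and 7.16 degrees, less where a joint would pass 70% of its speed; a pose out of reach is approached as far as the arm can. A call is refused whole if a number of a shift passes 41.7 or a number of a turn 0.125, either way. A call with a gripper value outside its range is refused whole. The fingers move at their own pace and stop on an object; "grip_force" is the grip in N (left out, the last holds). Time passes only in rows, so rows that do not move let the fingers close. It gives the time, the measured TCP pose, the force and the opening at its end, in the units of the state.
- sensors.state(): the state, without advancing time (a new reading comes with each control period).
- eyes.snapshot(name): name is "side" or "top" or "wrist"; returns the picture (420x560x3 uint8, red, green, blue); there is no depth.
- eyes.camera_params(name): a dict with "fx", "fy", "cx", "cy" (pixels), "extrinsics" (4x4, takes a point from camera to world coordinates). Camera axes: x right, y up, looking along -z (the intrinsics and any distortion apply to the point x, -y, -z); pixel columns grow to the right and rows downward; lengths in mm; the calibration is good to about 2 mm. The wrist camera is an equidistant fisheye: a pixel r from the principal point sees the ray r / f radians off the axis. A picture is of the moment at which its call begins: read the wrist's pose just before it. camera_params takes no time and is no camera call; for the wrist camera it gives the pose at the moment of the call.
- robot.close_job(): hands the job in, once; it reports no verdict.
The state is a dict: "clock": time; "q": joint angles; "dq": joint speeds; "joint_efforts": joint torques, N m; "eef_pos": TCP position; "tcp_rot": TCP orientation; "wrist_force": force on the tool from outside, world axes, zero at the start; "torque": the same for the moment, N m; "finger_gap": opening from 0.0 (shut) to 1.0 (fully open).
Only numpy, scipy, OpenCV 4.12 (cv2) and the standard library are available. Lean on these libraries where they do the work, as an engineer would, in place of code of your own. Each camera call takes 0.05 s, during which the arm holds its last target.

## Working session

There is one attempt and no reset: what is moved stays moved. The work goes in short steps, Python scripts to look and compute and a tool call to move; the robot and the scene stay as the last step left them, time stands still between calls to the robot, and variables do not carry over. Pictures are saved under pics/ and viewed, and the job is handed in when it is done.

Besides the shell and the picture viewer there is one more tool, called after "Call:" in YAML: its name, and indented under it one key for each argument. carry_out: Moves the arm, as the interface text tells. Its arguments: {"type":"object","properties":{"hand":{"type":"array"},"offset":{"type":"array"},"spin":{"type":"array"},"grip_force":{"type":"number"}},"required":["hand","offset","spin"]}

```bash
ls; mkdir -p pics; python3 - <<'E'
from workcell import sensors, eyes, robot
import cv2,json
print(sensors.state())
for n in ["side","top","wrist"]:
    p=eyes.camera_params(n); print(n,p)
    im=eyes.snapshot(n); cv2.imwrite(f"pics/{n}0.png",im[:,:,::-1])
E
```

```text
pics
{'clock': 0.0, 'q': array([ 1.23041699,  0.43522466,  0.02496881,  1.57410515, -0.01156388,
        1.13402318, -0.07509943]), 'dq': array([-8.02551802e-05,  2.84675139e-04,  8.80098717e-05, -5.62504053e-04,
       -3.83303143e-04,  8.84677036e-04,  3.63160313e-04]), 'joint_efforts': array([ 1.45948001e-03, -6.67827272e+01,  9.85720418e-01, -3.14458466e+01,
       -6.04983210e-02,  4.29728057e-02,  9.63029242e-05]), 'eef_pos': array([ 147.02542203, -606.91964379,  225.94079576]), 'tcp_rot': array([[ 9.71875219e-01,  2.35495765e-01, -5.50344969e-04],
       [ 2.35496341e-01, -9.71874048e-01,  1.51956516e-03],
       [-1.77014834e-04, -1.60643195e-03, -9.99998694e-01]]), 'wrist_force': array([-0.15103611, -0.0037104 , -0.500019  ]), 'torque': array([ 0.02698205, -0.06505293, -0.04651872]), 'finger_gap': 0.9973684531673193}
side {'fx': 475.0115865232181, 'fy': 475.0115865232181, 'cx': 284.39135087758604, 'cy': 210.9634892861317, 'extrinsics': array([[ 9.98720088e-01,  4.38452059e-02, -2.52147685e-02,
         4.90215143e+02],
       [-4.95121022e-02,  7.45678695e-01, -6.64463570e-0
[... 427 characters left out ...]
1, -3.08435814e-03, -4.86122930e-03,
        -2.59778605e+00],
       [-5.17548763e-03,  1.11753974e-01,  9.93722428e-01,
         1.09569692e+03],
       [ 0.00000000e+00,  0.00000000e+00,  0.00000000e+00,
         1.00000000e+00]])}
wrist {'fx': 325.19226210127806, 'fy': 325.19226210127806, 'cx': 279.7296123288025, 'cy': 209.51156251967632, 'extrinsics': array([[ 2.36293139e-01,  9.40344869e-01,  2.44779657e-01,
         2.12411041e+02],
       [-9.71679973e-01,  2.29162928e-01,  5.76401161e-02,
        -5.91380888e+02],
       [-1.89283548e-03, -2.51467454e-01,  9.67863904e-01,
         3.83413058e+02],
       [ 0.00000000e+00,  0.00000000e+00,  0.00000000e+00,
         1.00000000e+00]])}
```

View pics/top0.png

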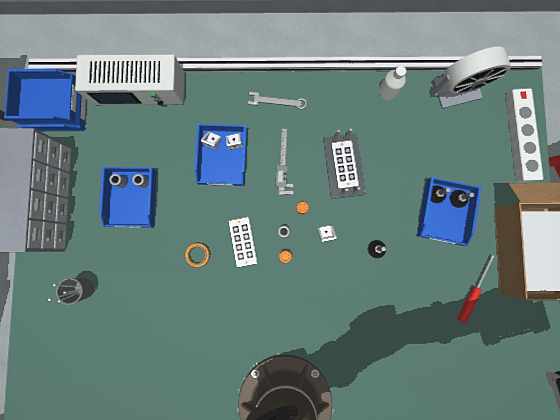

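View pics/side0.png

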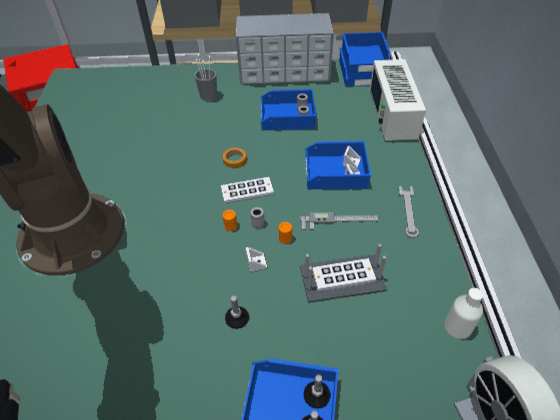

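View pics/wrist0.png

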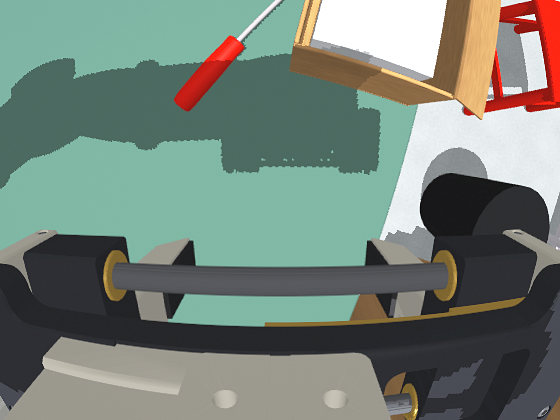

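```bash
cat > h.py <<'E'
import numpy as np, cv2
from workcell import sensors, eyes, robot
def px2w(n,u,v,z):
    p=eyes.camera_params(n); E=p["extrinsics"]
    d=E[:3,:3]@np.array([(u-p["cx"])/p["fx"],-(v-p["cy"])/p["fy"],-1.]); o=E[:3,3]
    return (o+d*(z-o[2])/d[2])
def w2px(n,P):
    p=eyes.camera_params(n); E=p["extrinsics"]
    c=E[:3,:3].T@(np.asarray(P,float)-E[:3,3]); 
    x,y,z=c[0],-c[1],-c[2]
    if n=="wrist":
        r=np.hypot(x,y); th=np.arctan2(r,z); s=th/max(r,1e-9)
        return p["cx"]+p["fx"]*x*s,p["cy"]+p["fy"]*y*s
    return p["cx"]+p["fx"]*x/z,p["cy"]+p["fy"]*y/z
E
python3 - <<'E'
import cv2
t=cv2.imread("pics/top0.png"); s=cv2.imread("pics/side0.png")
c=t[185:285,180:400]; cv2.imwrite("pics/t1.png",cv2.resize(c,None,fx=3.6,fy=3.6,interpolation=2))
c=t[115:215,280:490]; cv2.imwrite("pics/t3.png",cv2.resize(c,None,fx=3.6,fy=3.6,interpolation=2))
c=t[115:235,90:260]; cv2.imwrite("pics/t2.png",cv2.resize(c,None,fx=4,fy=4,interpolation=2))
c=s[140:340,210:400]; cv2.imwrite("pics/s1.png",cv2.resize(c,None,fx=3,fy=3,interpolation=2))
E
```

```text
(no output)
```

View pics/t1.png

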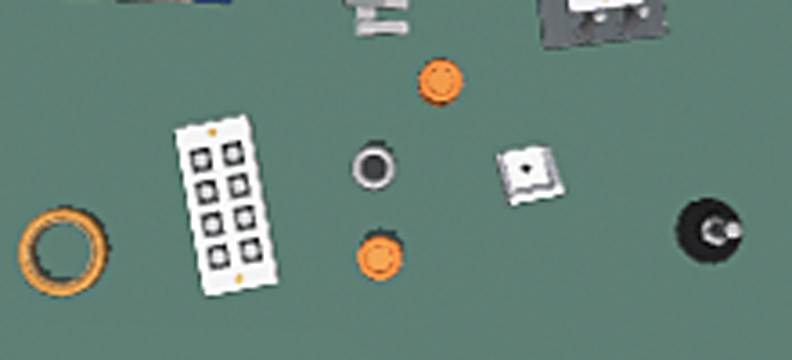

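View pics/t2.png

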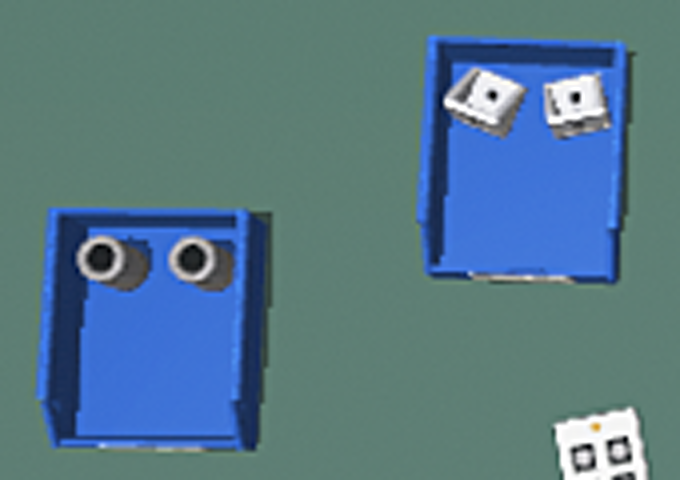

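View pics/t3.png

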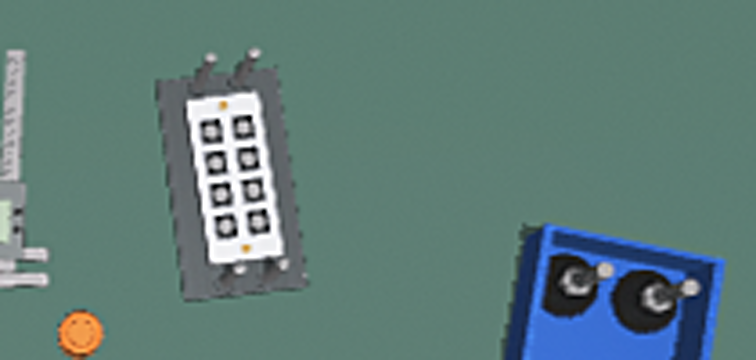

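View pics/s1.png

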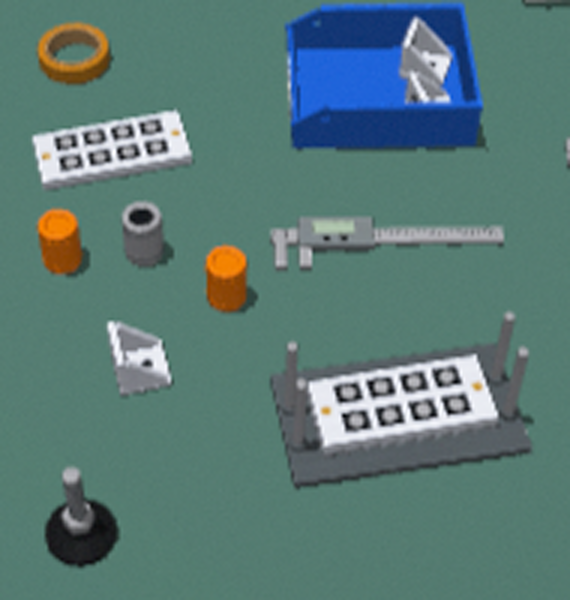

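```bash
cat > fit.py <<'E'
import numpy as np, cv2
from h import *
from scipy.optimize import minimize
S=4
cams={n:eyes.camera_params(n) for n in("top","side")}
im={n:cv2.imread(f"pics/{n}0.png") for n in cams}
def proj(n,P):
    p=cams[n];E=p["extrinsics"];c=(np.asarray(P)-E[:3,3])@E[:3,:3]
    return np.c_[p["cx"]+p["fx"]*c[:,0]/-c[:,2],p["cy"]+p["fy"]*c[:,1]/c[:,2]]
def box(x0,x1,y0,y1,z0,z1): return np.array([[x,y,z] for x in(x0,x1) for y in(y0,y1) for z in(z0,z1)],float)
def cyl(r,z0,z1,cx=0,cy=0,r2=None):
    a=np.linspace(0,2*np.pi,40,endpoint=False);r2=r if r2 is None else r2
    return np.r_[np.c_[cx+r*np.cos(a),cy+r*np.sin(a),0*a+z0],np.c_[cx+r2*np.cos(a),cy+r2*np.sin(a),0*a+z1]]
bin_=[box(-80,80,-65,65,0,4),box(-80,-76,-65,65,0,30),box(76,80,-65,65,0,50),
 np.r_[box(-80,80,-65,-61,0,30),box(-50,80,-65,-61,30,50)],np.r_[box(-80,80,61,65,0,30),box(-50,80,61,65,30,50)]]
M=dict(bearing=[cyl(16,0,45)],
 bracket=[box(-20,20,-20,20,0,6),box(-20,-14,-20,20,0,40),np.r_[box(-20,20,-20,-16,0,6),box(-20,-14,-20,-16,0,40)],np.r_[box(-20,20,16,20,0,6),box(-20,-14,16,20,0,40)]],
 foot=[cyl(25,0,8),cyl(25,8,20,r2=12),cyl(11,20,29),cyl(6,29,80)],
 carrier=[box(-65,65,-28,28,0,12)],bin=bin_,
 rack=[box(-88,88,-48,48,0,8)]+[cyl(4,0,85,x,y) for x in(-79,79) for y in(-16,16)],tape=[cyl(33,0,18)],
 plate=[box(-65,65,-28,28,-12,0)])
def render(n,parts,x,y,z,yaw,roi):
    c,s=np.cos(yaw),np.sin(yaw);R=np.array([[c,-s,0],[s,c,0],[0,0,1]])
    u0,v0,u1,v1=roi;m=np.zeros(((v1-v0)*S,(u1-u0)*S),np.uint8)
    for P in parts:
        q=proj(n,P@R.T+[x,y,z]);q=(q+0.5-[u0,v0])*S-0.5
        h=cv2.convexHull(np.round(q*16).astype(np.int32));cv2.fillConvexPoly(m,h,255,shift=4)
    return m
def mask(n,roi,kind):
    u0,v0,u1,v1=roi;c=im[n][v0:v1,u0:u1];hs=cv2.cvtColor(c,cv2.COLOR_BGR2HSV)
    H,Sa,V=[hs[...,i].astype(int) for i in range(3)]
    bench=(H>65)&(H<95)&(Sa>45)
    if kind=="nb": m=~bench
    if kind=="blue": m=(H>100)&(H<125)&(Sa>120)
    if kind=="nbs": m=~bench&~((V<60)&(H>65)&(H<100)&(Sa>20))
    m=m.astype(np.uint8)*255
    m=(cv2.resize(m,None,fx=S,fy=S,interpolation=cv2.INTER_LINEAR)>127).astype(np.uint8)*255
    return m
def fit(name,model,rois,kind="nb",x0=None,yaws=(0,),z=0,fitz=False,fill=False):
    ms={}
    for n,r in rois.items():
        m=mask(n,r,kind)
        k,l,st,_=cv2.connectedComponentsWithStats(m);
        b=1+np.argmax(st[1:,4]);m=(l==b).astype(np.uint8)*255
        cs,_=cv2.findContours(m,0,2);cv2.drawContours(m,cs,-1,255,-1)
        ms[n]=m
    def cost(p,per=False):
        cs=[]
        for n,r in rois.items():
            q=render(n,model,p[0],p[1],p[3] if fitz else z,p[2],r)
            cs.append(1-np.sum((q>0)&(ms[n]>0))/np.sum((q>0)|(ms[n]>0)))
        return cs if per else sum(cs)
    best=None
    for yw in yaws:
        p0=[*x0,yw]+([z] if fitz else [])
        sim=np.array([p0]+[[a+(d if i==j else 0) for i,a in enumerate(p0)] for j,d in enumerate([12,12,.2,15][:len(p0)])])
        for _ in range(2):
            r=minimize(cost,sim[0],method="Nelder-Mead",options=dict(initial_simplex=sim,xatol=.05,fatol=1e-4,maxiter=250))
            sim=sim-sim[0]+r.x
        if best is None or r.fun<best.fun: best=r
    print(name,np.round(best.x,2),"1-IoU",np.round(cost(best.x,True),3))
    # overlay
    for n,r in rois.items():
        u0,v0,u1,v1=r;c=cv2.resize(im[n][v0:v1,u0:u1],None,fx=S,fy=S,interpolation=2)
        q=render(n,model,best.x[0],best.x[1],best.x[3] if fitz else z,best.x[2],r)
        cs,_=cv2.findContours(q,0,2);cv2.drawContours(c,cs,-1,(0,0,255),1)
        cs,_=cv2.findContours(ms[n],0,2);cv2.drawContours(c,cs,-1,(0,255,255),1)
        cv2.imwrite(f"pics/f_{name}_{n}.png",c)
    return best.x
E
cat > run1.py <<'E'
from fit import *
g=lambda u,v:px2w("top",u,v,0)[:2]
R={}
R['bearing']=fit("bearing",M['bearing'],{"top":(270,218,298,244),"side":(244,200,272,234)},x0=g(284,231))
R['bracket']=fit("bracket",M['bracket'],{"top":(310,218,345,250),"side":(238,242,272,276)},x0=g(327,233),yaws=(0.2,-.3))
R['foot']=fit("foot",M['foot'],{"top":(360,232,395,265),"side":(218,286,256,332)},x0=g(377,249))
R['carrier']=fit("carrier",M['carrier'],{"top":(222,210,262,272),"side":(214,170,280,207)},x0=g(242,241),yaws=(.1,))
R['bin_bearing']=fit("bin_bearing",M['bin'],{"top":(92,158,166,236),"side":(252,80,326,138)},"blue",x0=g(129,197))
R['bin_bracket']=fit("bin_bracket",M['bin'],{"top":(186,116,256,194),"side":(296,134,378,196)},"blue",x0=g(221,155))
R['bin_foot']=fit("bin_foot",M['bin'],{"top":(410,170,490,254)},"blue",x0=g(449,211),yaws=(-.2,))
R['rack']=fit("rack",M['rack'],{"top":(316,122,376,206),"side":(294,236,394,306)},"nb",x0=g(345,165),yaws=(.1,))
R['tape']=fit("tape",M['tape'],{"top":(180,236,216,272),"side":(216,142,252,172)},x0=g(198,254))
np.save("R.npy",R,allow_pickle=True)
E
python3 run1.py; python3 - <<'E'
import cv2,numpy as np
def strip(names,out):
    ims=[cv2.imread(f"pics/f_{n}.png") for n in names]
    H=max(i.shape[0] for i in ims); a=np.hstack([cv2.copyMakeBorder(i,0,H-i.shape[0],0,4,0) for i in ims])
    f=min(1,800/a.shape[1]); cv2.imwrite(out,cv2.resize(a,None,fx=f,fy=f))
    return a
strip(["bearing_top","bearing_side","bracket_top","bracket_side","foot_top","foot_side"],"pics/g1.png")
strip(["carrier_top","carrier_side","rack_top","rack_side"],"pics/g2.png")
strip(["bin_bearing_top","bin_bearing_side","bin_bracket_top","bin_bracket_side","bin_foot_top"],"pics/g3.png")
E
```

```text
bearing [4.5382e+02 1.0000e+00 1.2000e-01] 1-IoU [0.058 0.112]
bracket [ 4.4954e+02 -1.1605e+02  1.7000e-01] 1-IoU [0.073 0.072]
foot [ 4.0599e+02 -2.5467e+02  1.7000e-01] 1-IoU [0.122 0.153]
carrier [4.2650e+02 1.1528e+02 1.9000e-01] 1-IoU [0.054 0.047]
bin_bearing [ 5.4898e+02  4.2878e+02 -1.0000e-02] 1-IoU [0.024 0.039]
bin_bracket [ 6.6682e+02  1.7580e+02 -4.0000e-02] 1-IoU [0.04  0.035]
bin_foot [ 5.0696e+02 -4.4817e+02 -2.2000e-01] 1-IoU [0.032]
rack [ 6.3947e+02 -1.6912e+02  1.2000e-01] 1-IoU [0.033 0.053]
tape [3.9122e+02 2.3879e+02 1.5000e-01] 1-IoU [0.05  0.063]
```

View pics/g1.png

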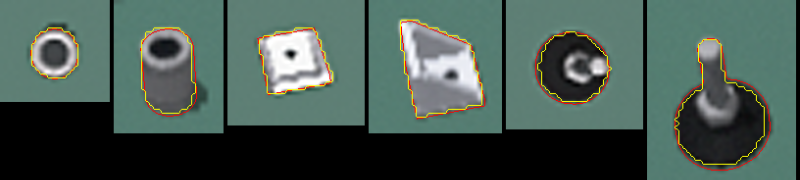

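View pics/g2.png

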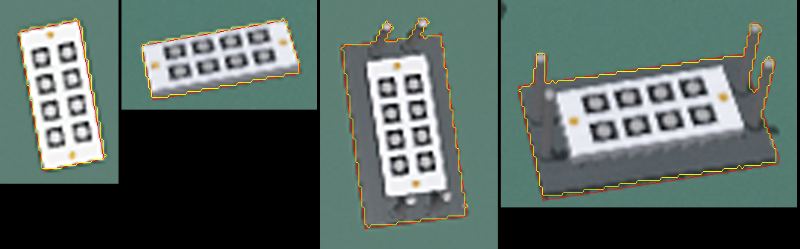

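View pics/g3.png

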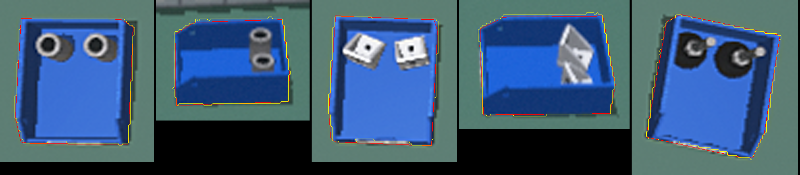

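```bash
cat > run2.py <<'E'
import fit as F
from fit import *
def mask(n,roi,kind):
    u0,v0,u1,v1=roi;c=im[n][v0:v1,u0:u1];hs=cv2.cvtColor(c,cv2.COLOR_BGR2HSV)
    m=((hs[...,2]>120)&(hs[...,1]<60)).astype(np.uint8)*255
    return (cv2.resize(m,None,fx=S,fy=S,interpolation=cv2.INTER_LINEAR)>127).astype(np.uint8)*255
F.mask=mask
fit("pile",[box(-65,65,-28,28,-14,0)],{"top":(322,128,368,198),"side":(300,252,384,300)},x0=(639,-169),yaws=(.12,),z=30,fitz=True)
fit("pile",[box(-65,65,-28,28,-1,0)],{"top":(322,128,368,198),"side":(300,252,384,300)},x0=(639,-169),yaws=(.12,),z=40,fitz=True)
E
python3 run2.py
python3 - <<'E'
import cv2,numpy as np
a=cv2.imread("pics/f_pile_top.png");b=cv2.imread("pics/f_pile_side.png")
H=max(a.shape[0],b.shape[0]);cv2.imwrite("pics/g4.png",np.hstack([cv2.copyMakeBorder(i,0,H-i.shape[0],0,4,0) for i in(a,b)]))
E
```

```text
pile [ 6.4041e+02 -1.7003e+02  1.3000e-01  2.7340e+01] 1-IoU [0.046 0.062]
pile [ 6.4022e+02 -1.6968e+02  1.3000e-01  2.4410e+01] 1-IoU [0.049 0.109]
```

View pics/g4.png

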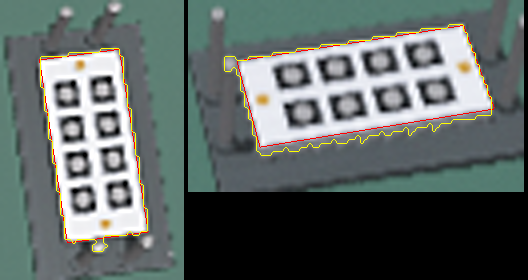

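```bash
cat > go.py <<'E'
import sys
from h import *
# usage: go.py x y z yaw
s=sensors.state();R=s['tcp_rot'];p=s['eef_pos']
psi=np.arctan2(R[1,0],R[0,0])
print("t",round(s['clock'],2),"tcp",p.round(1),"psi",psi.round(3),"tilt",np.arccos(-R[2,2]).round(4),"gap",round(s['finger_gap'],3),"F",s['wrist_force'].round(1),"q",s['q'].round(2))
if len(sys.argv)>1:
    x,y,z,w=map(float,sys.argv[1:])
    d=R.T@(np.array([x,y,z])-p)
    dp=(w-psi+np.pi)%(2*np.pi)-np.pi
    print("tool delta",d.round(1),"spin",(-dp).round(3))
E
python3 go.py 406 -254.7 150 -0.22
```

```text
t 0.15 tcp [ 147.1 -607.1  226.1] psi 0.238 tilt 0.0012 gap 1.0 F [-0.2  0.8 -0.2] q [ 1.23  0.44  0.02  1.57 -0.01  1.13 -0.08]
tool delta [ 334.6 -281.4   76.4] spin 0.458
```

Call:
carry_out:
  hand: [-1, -1, -1, -1, -1, -1, -1, -1, -1, -1]
  offset:
    - [28, -23, 5]
    - [28, -23, 5]
    - [28, -23, 5]
    - [28, -23, 5]
    - [28, -23, 5]
    - [28, -23, 5]
    - [28, -23, 5]
    - [28, -23, 5]
    - [28, -23, 5]
    - [28, -23, 5]
  spin: [0, 0, 0, 0, 0, 0, 0, 0, 0, 0]

```text
clock: 0.98
eef_pos: [365.7, -313.7, 171.3]
tcp_rot: [[0.976, 0.219, -0.005], [0.219, -0.976, -0.003], [-0.006, 0.002, -1.0]]
wrist_force: [-0.3, 0.5, 0.2]
finger_gap: 1.0
```

```bash
python3 go.py 406 -254.7 150 -0.22
```

```text
t 0.98 tcp [ 365.7 -313.7  171.3] psi 0.22 tilt 0.0058 gap 1.0 F [-0.3  0.5  0.2] q [ 0.7   0.27 -0.13  1.97  0.05  0.9  -0.81]
tool delta [ 52.4 -48.8  20.9] spin 0.44
```

Call:
carry_out:
  hand: [-1, -1, -1, -1, -1, -1, -1]
  offset:
    - [15, -12, 3]
    - [15, -12, 3]
    - [11, -12, 3]
    - [6, -9, 0]
    - [0, 0, 0]
    - [0, 0, 0]
    - [0, 0, 0]
  spin: [0, 0, 0.1, 0.1, 0.1, 0.1, 0.04]

```text
clock: 1.57
eef_pos: [409.1, -245.5, 159.7]
tcp_rot: [[0.976, -0.22, -0.006], [-0.22, -0.976, 0.003], [-0.006, -0.001, -1.0]]
wrist_force: [-0.7, -0.2, 0.3]
finger_gap: 0.998
```

```bash
python3 go.py 406 -254.7 60 -0.22; python3 -c "
from h import *
cv2.imwrite('pics/w1.png',eyes.snapshot('wrist')[:,:,::-1]); print(w2px('wrist',[406,-254.7,80]),w2px('wrist',[406,-254.7,0]))"
```

```text
t 1.57 tcp [ 409.1 -245.5  159.7] psi -0.221 tilt 0.0064 gap 0.998 F [-0.7 -0.2  0.3] q [ 0.49  0.28 -0.08  2.    0.03  0.87 -1.39]
tool delta [-0.4  9.8 99.6] spin -0.001
(np.float64(292.49873070964486), np.float64(217.14770520768377)) (np.float64(289.5862849271568), np.float64(194.62496563806))
```

View pics/w1.png

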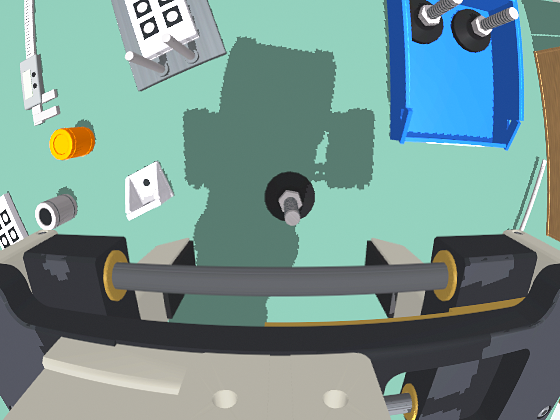

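Call:
carry_out:
  hand: [0, 0, 0.2, 0.2, 0.2, 0.2, 0.2, 0.2, 0.2]
  offset:
    - [0, 10, 0]
    - [0, 0, 15]
    - [0, 0, 20]
    - [0, 0, 20]
    - [0, 0, 20]
    - [0, 0, 20]
    - [0, 0, 15]
    - [0, 0, 5]
    - [0, 0, 0]
  spin: [0, 0, 0, 0, 0, 0, 0, 0, 0]
  grip_force: 20

```text
clock: 2.37
eef_pos: [405.3, -263.9, 41.1]
tcp_rot: [[0.978, -0.208, -0.003], [-0.208, -0.978, -0.002], [-0.002, 0.002, -1.0]]
wrist_force: [-0.2, 0.2, 0.0]
finger_gap: 0.419
```

```bash
python3 go.py 406 -254.7 41 -0.22
```

```text
t 2.37 tcp [ 405.3 -263.9   41.1] psi -0.21 tilt 0.0031 gap 0.419 F [-0.2  0.2  0. ] q [ 0.52  0.47 -0.07  2.1   0.06  0.58 -1.38]
tool delta [-1.3 -9.2  0.1] spin 0.01
```

Call:
carry_out:
  hand: [0.2, 0.2, 0.2]
  offset:
    - [0, -5, 0]
    - [-1, -4, 0]
    - [0, 0, 0]
  spin: [0, 0, 0]

```text
clock: 2.62
eef_pos: [406.5, -255.7, 42.4]
tcp_rot: [[0.978, -0.209, -0.002], [-0.209, -0.978, -0.002], [-0.001, 0.003, -1.0]]
wrist_force: [-0.7, -0.1, 0.6]
finger_gap: 0.395
```

```bash
python3 go.py 406 -254.7 41 -0.22; python3 -c "
from h import *
cv2.imwrite('pics/w2.png',eyes.snapshot('wrist')[:,:,::-1])"
```

```text
t 2.62 tcp [ 406.5 -255.7   42.4] psi -0.21 tilt 0.003 gap 0.395 F [-0.7 -0.1  0.6] q [ 0.5   0.46 -0.07  2.11  0.06  0.58 -1.39]
tool delta [-0.7 -0.9  1.4] spin 0.01
```

View pics/w2.png

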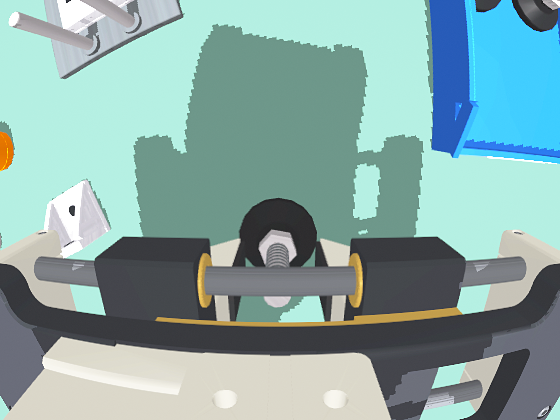

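The stud (277,270) sits centred between the pads (235 and 322). I'll close on it, then lift.

Call:
carry_out:
  hand: [1, 1, 1, 1, 1, 1]
  offset:
    - [0, 0, 0]
    - [0, 0, 0]
    - [0, 0, 0]
    - [0, 0, 0]
    - [0, 0, 0]
    - [0, 0, 0]
  spin: [0, 0, 0, 0, 0, 0]
  grip_force: 30

```text
clock: 3.17
eef_pos: [408.2, -256.5, 44.8]
tcp_rot: [[0.978, -0.207, 0.003], [-0.207, -0.978, -0.005], [0.003, 0.004, -1.0]]
wrist_force: [1.0, -0.2, -1.8]
finger_gap: 0.125
```

Call:
carry_out:
  hand: [1, 1, 1, 1, 1, 1, 1, 1, 1, 1]
  offset:
    - [0, 0, -4]
    - [0, 0, -8]
    - [0, 0, -15]
    - [0, 0, -20]
    - [0, 0, -20]
    - [0, 0, -20]
    - [0, 0, -15]
    - [0, 0, -8]
    - [0, 0, 0]
    - [0, 0, 0]
  spin: [0, 0, 0, 0, 0, 0, 0, 0, 0, 0]

```text
clock: 4.0
eef_pos: [406.0, -255.3, 162.8]
tcp_rot: [[0.978, -0.208, -0.0], [-0.208, -0.978, -0.003], [0.001, 0.003, -1.0]]
wrist_force: [0.4, -0.1, -1.5]
finger_gap: 0.123
```

```bash
python3 - <<'E'
import math
a=-0.22;print(507-32*math.cos(a),-448.2-32*math.sin(a))
E
python3 go.py 475.8 -441.2 155 -0.22
```

```text
475.7712816214206 -441.21665206141216
t 4.0 tcp [ 406.  -255.3  162.8] psi -0.209 tilt 0.0034 gap 0.123 F [ 0.4 -0.1 -1.5] q [ 0.51  0.27 -0.08  2.    0.03  0.87 -1.36]
tool delta [106.8 167.3   8.5] spin 0.011
```

Call:
carry_out:
  hand: [1, 1, 1, 1, 1, 1, 1, 1, 1, 1]
  offset:
    - [6, 9, 0]
    - [11, 17, 0]
    - [13, 21, 0]
    - [13, 21, 0]
    - [13, 21, 0]
    - [13, 21, 0]
    - [13, 21, 0]
    - [11, 16, 0]
    - [5, 9, 0]
    - [0, 0, 0]
  spin: [0.011, 0, 0, 0, 0, 0, 0, 0, 0, 0]

```text
clock: 4.83
eef_pos: [465.3, -440.6, 148.9]
tcp_rot: [[0.975, -0.222, -0.016], [-0.222, -0.975, 0.003], [-0.016, 0.0, -1.0]]
wrist_force: [0.2, -0.2, -1.5]
finger_gap: 0.122
```

Call:
carry_out:
  hand: [1, 1]
  offset:
    - [0, 0, 0]
    - [0, 0, 0]
  spin: [0, 0]

```text
clock: 5.0
eef_pos: [464.0, -440.9, 145.8]
tcp_rot: [[0.974, -0.224, -0.02], [-0.224, -0.975, 0.006], [-0.02, -0.001, -1.0]]
wrist_force: [-0.5, -0.2, -1.4]
finger_gap: 0.123
```

```bash
python3 go.py 475.8 -441.2 60 -0.22;python3 -c "
from h import *
cv2.imwrite('pics/w3.png',eyes.snapshot('wrist')[:,:,::-1]); cv2.imwrite('pics/s3.png',eyes.snapshot('side')[:,:,::-1])"
```

```text
t 5.0 tcp [ 464.  -440.9  145.8] psi -0.226 tilt 0.0205 gap 0.123 F [-0.5 -0.2 -1.4] q [ 0.68  0.54 -0.01  1.61  0.02  1.01 -1.14]
tool delta [13.3 -2.3 85.5] spin -0.006
```

View pics/w3.png

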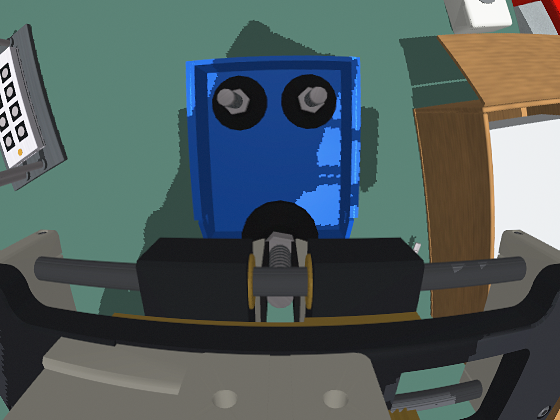

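View pics/s3.png

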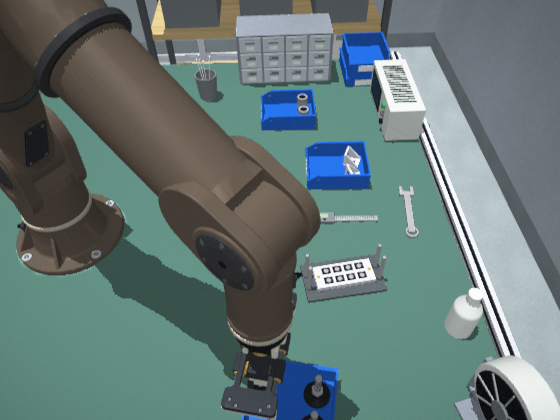

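Call:
carry_out:
  hand: [1, 1, 1, 1, 1, 1, 1, 1, 1]
  offset:
    - [7, -1, 0]
    - [7, -1, 5]
    - [0, 0, 12]
    - [0, 0, 16]
    - [0, 0, 16]
    - [0, 0, 12]
    - [0, 0, 8]
    - [0, 0, 5]
    - [0, 0, 0]
  spin: [0, 0, 0, 0, 0, 0, 0, 0, 0]

```text
clock: 5.85
eef_pos: [481.7, -435.7, 66.0]
tcp_rot: [[0.976, -0.216, -0.016], [-0.216, -0.976, 0.007], [-0.018, -0.003, -1.0]]
wrist_force: [-0.2, 0.7, -1.2]
finger_gap: 0.124
```

```bash
python3 go.py 475.8 -441.2 48 -0.22
```

```text
t 5.85 tcp [ 481.7 -435.7   66. ] psi -0.217 tilt 0.0178 gap 0.124 F [-0.2  0.7 -1.2] q [ 0.66  0.64 -0.02  1.65  0.02  0.87 -1.15]
tool delta [-4.2  6.7 18.1] spin 0.003
```

Call:
carry_out:
  hand: [1, 1, 1, 1, 1]
  offset:
    - [-3, 3, 4]
    - [-1, 3, 4]
    - [0, 0, 3]
    - [0, 0, 2]
    - [0, 0, 1]
  spin: [0, 0, 0, 0, 0]

```text
clock: 6.27
eef_pos: [476.4, -442.1, 52.3]
tcp_rot: [[0.976, -0.216, -0.014], [-0.216, -0.976, 0.005], [-0.015, -0.002, -1.0]]
wrist_force: [0.4, 0.5, -1.7]
finger_gap: 0.121
```

```bash
python3 go.py 475.8 -441.2 48 -0.22
```

```text
t 6.27 tcp [ 476.4 -442.1   52.3] psi -0.218 tilt 0.0152 gap 0.121 F [ 0.4  0.5 -1.7] q [ 0.68  0.66 -0.02  1.66  0.02  0.84 -1.14]
tool delta [-0.8 -0.8  4.4] spin 0.002
```

Call:
carry_out:
  hand: [1, 1, 1]
  offset:
    - [0, 0, 1.5]
    - [0, 0, 1]
    - [0, 0, 1]
  spin: [0, 0, 0]

```text
clock: 6.52
eef_pos: [476.7, -442.6, 49.2]
tcp_rot: [[0.976, -0.216, -0.013], [-0.216, -0.976, 0.004], [-0.014, -0.001, -1.0]]
wrist_force: [0.3, 0.2, -1.7]
finger_gap: 0.129
```

Call:
carry_out:
  hand: [1, 1]
  offset:
    - [0, 0, 1]
    - [0, 0, 1]
  spin: [0, 0]

```text
clock: 6.68
eef_pos: [476.9, -442.7, 48.6]
tcp_rot: [[0.976, -0.216, -0.013], [-0.216, -0.976, 0.004], [-0.013, -0.001, -1.0]]
wrist_force: [-4.8, 2.8, 13.7]
finger_gap: 0.125
```

Contact is felt at 48.6 mm. I'll release by opening part-way, since the fingers must stay inside the walls.

Call:
carry_out:
  hand: [0.2, 0.2, 0.2, 0.2, 0.2, 0.2, 0.2, 0.2, 0.2, 0.2]
  offset:
    - [0, 0, 0]
    - [0, 0, 0]
    - [0, 0, -1]
    - [0, 0, -6]
    - [0, 0, -14]
    - [0, 0, -20]
    - [0, 0, -22]
    - [0, 0, -22]
    - [0, 0, -20]
    - [0, 0, -10]
  spin: [0, 0, 0, 0, 0, 0, 0, 0, 0, 0]

```text
clock: 7.52
eef_pos: [477.8, -442.0, 168.5]
tcp_rot: [[0.976, -0.216, -0.015], [-0.215, -0.976, 0.006], [-0.016, -0.003, -1.0]]
wrist_force: [1.2, -1.3, 0.1]
finger_gap: 0.401
```

```bash
python3 go.py 448.7 -117 140 0.17; python3 -c "
from h import *
cv2.imwrite('pics/w4.png',eyes.snapshot('wrist')[:,:,::-1])"
```

```text
t 7.52 tcp [ 477.8 -442.   168.5] psi -0.217 tilt 0.0165 gap 0.401 F [ 1.2 -1.3  0.1] q [ 0.67  0.53 -0.02  1.56  0.01  1.07 -1.14]
tool delta [ -98.  -311.    30.9] spin -0.387
```

View pics/w4.png

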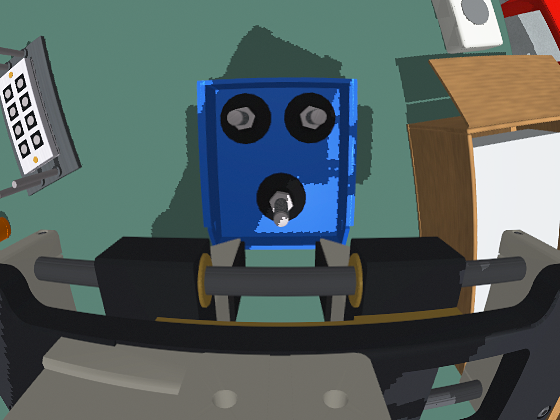

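Call:
carry_out:
  hand: [-0.3, -0.3, -0.6, -0.6, -0.6, -0.6, -0.6, -0.6, -0.6, -0.6]
  offset:
    - [-6, -18, 0]
    - [-10, -30, 0]
    - [-11, -34, 0]
    - [-11, -34, 0]
    - [-11, -34, 2]
    - [-11, -34, 2]
    - [-11, -34, 2]
    - [-11, -34, 2]
    - [-8, -25, 2]
    - [-3, -10, 2]
  spin: [0, 0, 0, 0, 0, 0, 0, 0, 0, 0]

```text
clock: 8.4
eef_pos: [445.3, -134.6, 154.1]
tcp_rot: [[0.975, -0.223, -0.014], [-0.223, -0.975, 0.0], [-0.014, 0.003, -1.0]]
wrist_force: [0.3, 0.8, -0.2]
finger_gap: 0.801
```

```bash
python3 go.py 444.6 -116.9 140 0.17
```

```text
t 8.4 tcp [ 445.3 -134.6  154.1] psi -0.225 tilt 0.0145 gap 0.801 F [ 0.3  0.8 -0.2] q [ 0.27  0.28 -0.12  2.02  0.05  0.86 -1.67]
tool delta [ -4.5 -17.2  14.1] spin -0.395
```

Call:
carry_out:
  hand: [-0.6, -0.6, -0.6, -0.6, -0.6]
  offset:
    - [0, 0, 4]
    - [0, 0, 5]
    - [0, 0, 5]
    - [0, 0, 0]
    - [0, 0, 0]
  spin: [-0.1, -0.1, -0.1, -0.09, 0]

```text
clock: 8.82
eef_pos: [443.1, -127.6, 136.9]
tcp_rot: [[0.981, 0.191, -0.018], [0.192, -0.981, 0.003], [-0.017, -0.006, -1.0]]
wrist_force: [-0.4, 0.2, -0.3]
finger_gap: 0.799
```

```bash
python3 -c "
from h import *
cv2.imwrite('pics/w5.png',eyes.snapshot('wrist')[:,:,::-1])
a=.17
for l in [(20,20,6),(20,-20,6),(-20,20,40),(-20,-20,40),(0,0,6)]:
  print(l,np.round(w2px('wrist',[449.54+l[0]*np.cos(a)-l[1]*np.sin(a),-116.05+l[0]*np.sin(a)+l[1]*np.cos(a),l[2]]),1))
"; python3 go.py 444.6 -116.9 60 0.17
```

```text
(20, 20, 6) [247.3 167.3]
(20, -20, 6) [292.1 168.1]
(-20, 20, 40) [243.3 221.7]
(-20, -20, 40) [292.1 222.7]
(0, 0, 6) [269.4 189.6]
t 8.87 tcp [ 442.9 -127.7  136.9] psi 0.187 tilt 0.0182 gap 0.799 F [-0.5 -0.2  0.1] q [ 0.33  0.3  -0.2   2.04  0.08  0.82 -1.3 ]
tool delta [ 5.  -9.8 76.9] spin 0.017
```

View pics/w5.png

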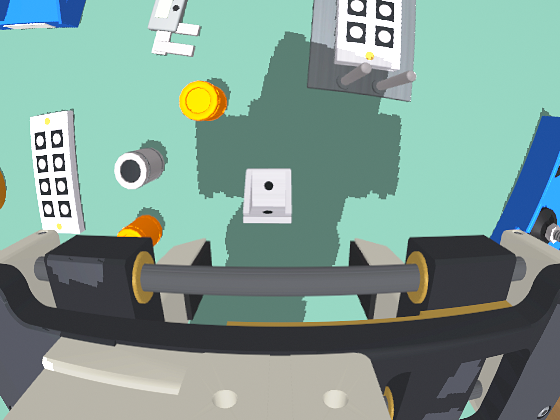

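Call:
carry_out:
  hand: [-0.6, -0.6, -0.6, -0.6, -0.6, -0.6, -0.6, -0.6]
  offset:
    - [3, -5, 0]
    - [2, -5, 10]
    - [0, 0, 16]
    - [0, 0, 18]
    - [0, 0, 16]
    - [0, 0, 12]
    - [0, 0, 6]
    - [0, 0, 0]
  spin: [0, 0, 0, 0, 0, 0, 0, 0]

```text
clock: 9.53
eef_pos: [447.6, -114.6, 56.6]
tcp_rot: [[0.987, 0.161, -0.013], [0.161, -0.987, 0.002], [-0.013, -0.004, -1.0]]
wrist_force: [0.1, 0.2, -0.9]
finger_gap: 0.798
```

```bash
python3 go.py 444.6 -116.9 4 0.17
```

```text
t 9.53 tcp [ 447.6 -114.6   56.6] psi 0.161 tilt 0.0134 gap 0.798 F [ 0.1  0.2 -0.9] q [ 0.28  0.43 -0.18  2.12  0.13  0.62 -1.4 ]
tool delta [-2.6  2.1 52.6] spin -0.009
```

Call:
carry_out:
  hand: [-0.6, -0.6, -0.6, -0.6, -0.6, -0.6, -0.6]
  offset:
    - [-2, 2, 10]
    - [-1, 0, 12]
    - [0, 0, 12]
    - [0, 0, 9]
    - [0, 0, 6]
    - [0, 0, 2]
    - [0, 0, 0]
  spin: [-0.009, 0, 0, 0, 0, 0, 0]

```text
clock: 10.12
eef_pos: [448.0, -116.7, 6.8]
tcp_rot: [[0.987, 0.162, -0.008], [0.162, -0.987, 0.001], [-0.007, -0.002, -1.0]]
wrist_force: [-0.3, 0.4, 0.8]
finger_gap: 0.805
```

```bash
python3 go.py 444.6 -116.9 4 0.17
```

```text
t 10.12 tcp [ 448.  -116.7    6.8] psi 0.163 tilt 0.0076 gap 0.805 F [-0.3  0.4  0.8] q [ 0.26  0.51 -0.15  2.16  0.16  0.49 -1.43]
tool delta [-3.3 -0.3  2.8] spin -0.007
```

Call:
carry_out:
  hand: [-0.6, 1, 1, 1, 1, 1, 1]
  offset:
    - [-3.5, 0, 3]
    - [0, 0, 0]
    - [0, 0, 0]
    - [0, 0, 0]
    - [0, 0, 0]
    - [0, 0, 0]
    - [0, 0, 0]
  spin: [0, 0, 0, 0, 0, 0, 0]
  grip_force: 30

```text
clock: 10.7
eef_pos: [445.5, -117.6, 5.5]
tcp_rot: [[0.987, 0.161, -0.004], [0.161, -0.987, 0.0], [-0.004, -0.001, -1.0]]
wrist_force: [-0.1, -0.5, -1.2]
finger_gap: 0.433
```

```bash
python3 go.py 444.6 -116.9 4 0.17
```

```text
t 10.7 tcp [ 445.5 -117.6    5.5] psi 0.162 tilt 0.0045 gap 0.433 F [-0.1 -0.5 -1.2] q [ 0.26  0.51 -0.15  2.17  0.16  0.48 -1.43]
tool delta [-0.8 -0.8  1.5] spin -0.008
```

Call:
carry_out:
  hand: [1, 1, 1, 1, 1, 1, 1, 1, 1, 1]
  offset:
    - [0, 0, -4]
    - [0, 0, -10]
    - [0, 0, -16]
    - [0, 0, -20]
    - [0, 0, -22]
    - [0, 0, -22]
    - [0, 0, -20]
    - [0, 0, -14]
    - [0, 0, -6]
    - [0, 0, 0]
  spin: [0, 0, 0, 0, 0, 0, 0, 0, 0, 0]

```text
clock: 11.53
eef_pos: [444.3, -117.0, 147.0]
tcp_rot: [[0.987, 0.162, -0.008], [0.162, -0.987, 0.001], [-0.007, -0.003, -1.0]]
wrist_force: [0.3, -0.2, -0.9]
finger_gap: 0.431
```

```bash
python3 go.py 628.8 177.3 130 -0.04
```

```text
t 11.53 tcp [ 444.3 -117.   147. ] psi 0.163 tilt 0.0078 gap 0.431 F [ 0.3 -0.2 -0.9] q [ 0.31  0.28 -0.21  2.04  0.08  0.83 -1.35]
tool delta [ 229.8 -260.5   16. ] spin 0.203
```

Call:
carry_out:
  hand: [1, 1, 1, 1, 1, 1, 1, 1, 1, 1]
  offset:
    - [8, -9, 0]
    - [16, -18, 0]
    - [22, -25, 0]
    - [24, -27, 0]
    - [24, -27, 0]
    - [24, -27, 0]
    - [24, -27, 0]
    - [24, -27, 0]
    - [20, -23, 0]
    - [12, -14, 0]
  spin: [0, 0, 0, 0, 0, 0, 0, 0, 0, 0]

```text
clock: 12.37
eef_pos: [603.8, 138.8, 133.6]
tcp_rot: [[0.989, 0.148, -0.022], [0.148, -0.989, -0.004], [-0.022, 0.0, -1.0]]
wrist_force: [-0.3, -0.5, -0.9]
finger_gap: 0.433
```

```bash
python3 go.py 628.8 177.3 130 -0.04
```

```text
t 12.37 tcp [603.8 138.8 133.6] psi 0.149 tilt 0.0222 gap 0.433 F [-0.3 -0.5 -0.9] q [-0.15  0.54 -0.24  1.66  0.14  0.98 -1.86]
tool delta [ 30.5 -34.3   2.9] spin 0.189
```

Call:
carry_out:
  hand: [1, 1, 1, 1, 1, 1]
  offset:
    - [10, -12, -3]
    - [10, -10, -3]
    - [4, -4, -2]
    - [0, 0, -2]
    - [0, 0, -2]
    - [0, 0, -1]
  spin: [0, 0.05, 0.09, 0.05, 0, 0]

```text
clock: 12.87
eef_pos: [622.1, 177.3, 135.2]
tcp_rot: [[0.999, -0.038, -0.035], [-0.038, -0.999, -0.004], [-0.034, 0.006, -0.999]]
wrist_force: [0.4, 0.1, 0.1]
finger_gap: 0.436
```

```bash
python3 go.py 628.8 177.3 80 -0.04;  python3 -c "
from h import *
cv2.imwrite('pics/w6.png',eyes.snapshot('wrist')[:,:,::-1])"
```

```text
t 12.87 tcp [622.1 177.3 135.2] psi -0.038 tilt 0.0349 gap 0.436 F [0.4 0.1 0.1] q [-0.23  0.58 -0.19  1.57  0.11  1.03 -2.06]
tool delta [ 8.6 -0.6 54.9] spin 0.002
```

View pics/w6.png

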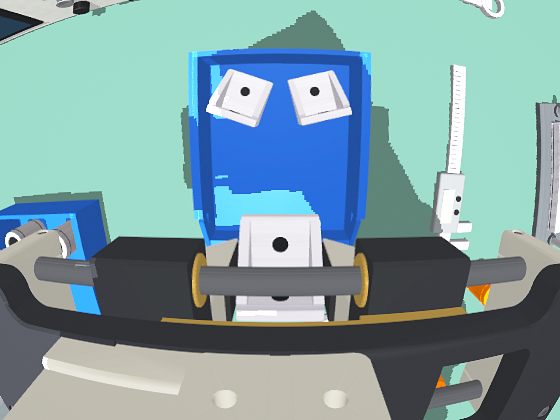

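Call:
carry_out:
  hand: [1, 1, 1, 1, 1, 1, 1, 1, 1, 1]
  offset:
    - [4, 0, 5]
    - [3, 0, 10]
    - [0, 0, 14]
    - [0, 0, 16]
    - [0, 0, 16]
    - [0, 0, 14]
    - [0, 0, 10]
    - [0, 0, 6]
    - [0, 0, 4]
    - [0, 0, 3]
  spin: [0, 0, 0, 0, 0, 0, 0, 0, 0, 0]

```text
clock: 13.75
eef_pos: [626.5, 170.8, 26.5]
tcp_rot: [[0.999, -0.036, -0.036], [-0.036, -0.999, -0.006], [-0.036, 0.008, -0.999]]
wrist_force: [-0.5, 0.1, -0.9]
finger_gap: 0.431
```

```bash
python3 go.py 628.8 177.3 10 -0.04
```

```text
t 13.75 tcp [626.5 170.8  26.5] psi -0.036 tilt 0.0366 gap 0.431 F [-0.5  0.1 -0.9] q [-0.23  0.71 -0.17  1.65  0.14  0.84 -2.07]
tool delta [ 2.6 -6.7 16.3] spin 0.004
```

Call:
carry_out:
  hand: [1, 1, 1, 1, 1, 1]
  offset:
    - [1, -4, 4]
    - [1, -2, 4]
    - [0, 0, 2]
    - [0, 0, 2]
    - [0, 0, 1]
    - [0, 0, 1]
  spin: [0, 0, 0, 0, 0, 0]

```text
clock: 14.25
eef_pos: [629.9, 178.1, 12.6]
tcp_rot: [[0.999, -0.035, -0.033], [-0.035, -0.999, -0.005], [-0.033, 0.006, -0.999]]
wrist_force: [-0.0, -0.1, -0.5]
finger_gap: 0.435
```

Call:
carry_out:
  hand: [1, 1, 1]
  offset:
    - [0, 0, 1]
    - [0, 0, 1]
    - [0, 0, 1]
  spin: [0, 0, 0]

```text
clock: 14.5
eef_pos: [630.2, 178.2, 10.0]
tcp_rot: [[0.999, -0.035, -0.032], [-0.035, -0.999, -0.005], [-0.032, 0.006, -0.999]]
wrist_force: [-3.2, -0.6, 8.5]
finger_gap: 0.431
```

Call:
carry_out:
  hand: [-0.25, -0.25, -0.25, -0.25, -0.25, -0.25, -0.25, -0.25, -0.25, -0.25]
  offset:
    - [0, 0, 0]
    - [0, 0, 0]
    - [0, 0, 0]
    - [0, 0, -4]
    - [0, 0, -12]
    - [0, 0, -20]
    - [0, 0, -26]
    - [0, 0, -26]
    - [0, 0, -22]
    - [0, 0, -10]
  spin: [0, 0, 0, 0, 0, 0, 0, 0, 0, 0]

```text
clock: 15.33
eef_pos: [632.6, 178.1, 136.8]
tcp_rot: [[0.999, -0.035, -0.036], [-0.035, -0.999, -0.006], [-0.036, 0.007, -0.999]]
wrist_force: [0.2, 0.1, 0.6]
finger_gap: 0.621
```

```bash
python3 go.py 453.8 1 140 -0.0;  python3 -c "
from h import *
cv2.imwrite('pics/w7.png',eyes.snapshot('wrist')[:,:,::-1])"
```

```text
t 15.33 tcp [632.6 178.1 136.8] psi -0.035 tilt 0.0364 gap 0.621 F [0.2 0.1 0.6] q [-0.23  0.6  -0.19  1.54  0.11  1.05 -2.05]
tool delta [-172.5  183.2    4.3] spin -0.035
```

View pics/w7.png

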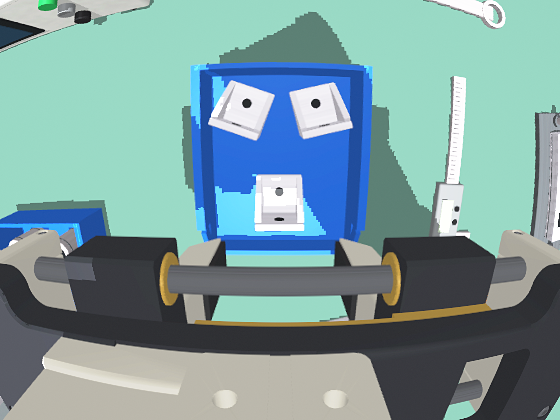

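Call:
carry_out:
  hand: [-0.25, -0.25, -0.25, -0.25, -0.25, -0.25, -0.25, -0.25, -0.25, -0.25]
  offset:
    - [-10, 11, 0]
    - [-18, 19, 0]
    - [-21, 22, 0]
    - [-21, 22, 0]
    - [-21, 22, 0]
    - [-21, 22, 0]
    - [-18, 19, 0]
    - [-14, 16, 0]
    - [-8, 10, 0]
    - [-2, 3, 0]
  spin: [0, 0, 0, 0, 0, 0, 0, 0, 0, 0]

```text
clock: 16.22
eef_pos: [465.2, 13.4, 142.6]
tcp_rot: [[0.999, -0.032, -0.032], [-0.032, -0.999, -0.003], [-0.032, 0.004, -0.999]]
wrist_force: [-0.2, -0.4, -0.2]
finger_gap: 0.629
```

```bash
python3 go.py 453.8 1 60 -0.0;  python3 -c "
from h import *
cv2.imwrite('pics/w8.png',eyes.snapshot('wrist')[:,:,::-1]);print(w2px('wrist',[453.8,1,45]))"
```

```text
t 16.22 tcp [465.2  13.4 142.6] psi -0.032 tilt 0.0326 gap 0.629 F [-0.2 -0.4 -0.2] q [ 0.02  0.31 -0.2   2.02  0.08  0.86 -1.83]
tool delta [-8.3 12.5 83. ] spin -0.032
(np.float64(294.97999458476136), np.float64(220.14336636938924))
```

View pics/w8.png

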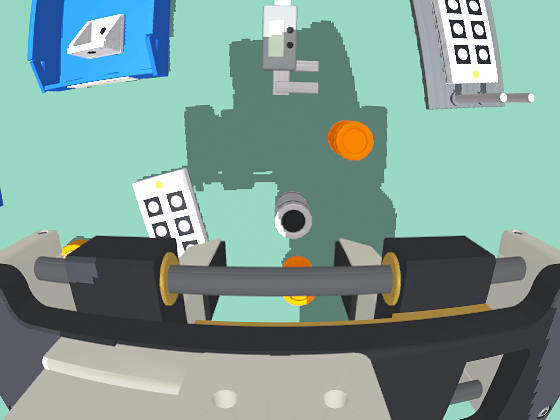

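Call:
carry_out:
  hand: [-0.3, -0.3, -0.3, -0.3, -0.3, -0.3, -0.3]
  offset:
    - [-4, 6, 0]
    - [-3, 4, 10]
    - [0, 0, 16]
    - [0, 0, 18]
    - [0, 0, 16]
    - [0, 0, 8]
    - [0, 0, 0]
  spin: [-0.03, 0, 0, 0, 0, 0, 0]

```text
clock: 16.85
eef_pos: [465.6, 10.5, 73.6]
tcp_rot: [[1.0, 0.005, -0.022], [0.005, -1.0, 0.002], [-0.022, -0.002, -1.0]]
wrist_force: [0.0, -0.6, 1.2]
finger_gap: 0.649
```

```bash
python3 go.py 453.8 1 6 -0.0
```

```text
t 16.85 tcp [465.6  10.5  73.6] psi 0.005 tilt 0.0224 gap 0.649 F [ 0.  -0.6  1.2] q [ 0.02  0.41 -0.2   2.09  0.12  0.68 -1.82]
tool delta [-10.3   9.6  67.8] spin 0.005
```

Call:
carry_out:
  hand: [-0.3, -0.3, -0.3, -0.3]
  offset:
    - [-6, 5, 0]
    - [-5, 5, 4]
    - [0, 0, 4]
    - [0, 0, 0]
  spin: [0, 0, 0, 0]

```text
clock: 17.18
eef_pos: [455.6, 1.2, 66.4]
tcp_rot: [[1.0, 0.007, -0.02], [0.007, -1.0, 0.003], [-0.02, -0.003, -1.0]]
wrist_force: [0.1, 0.1, -0.1]
finger_gap: 0.652
```

```bash
python3 go.py 453.8 1 6 -0.0;  python3 -c "
from h import *
cv2.imwrite('pics/w9.png',eyes.snapshot('wrist')[:,:,::-1]);print(w2px('wrist',[453.8,1,45]))"
```

```text
t 17.18 tcp [455.6   1.2  66.4] psi 0.007 tilt 0.0205 gap 0.652 F [ 0.1  0.1 -0.1] q [ 0.04  0.4  -0.2   2.12  0.12  0.64 -1.8 ]
tool delta [-0.5  0.4 60.4] spin 0.007
(np.float64(279.97868645055604), np.float64(245.76653534942346))
```

View pics/w9.png

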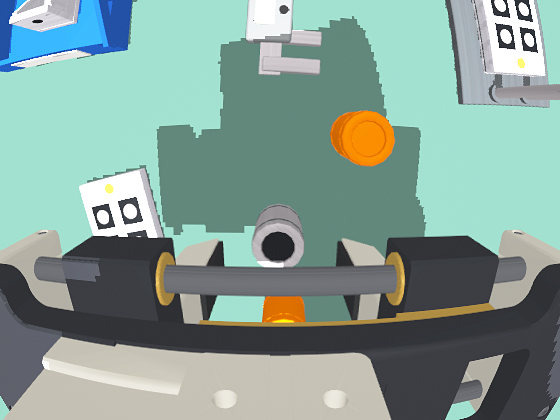

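Call:
carry_out:
  hand: [-0.3, -0.3, -0.3, -0.3, -0.3, -0.3, -0.3, -0.3]
  offset:
    - [-0.5, 0, 6]
    - [-0.5, 0, 12]
    - [-0.5, 0, 12]
    - [0, 0, 12]
    - [0, 0, 8]
    - [0, 0, 4]
    - [0, 0, 2]
    - [0, 0, 0]
  spin: [0, 0, 0, 0, 0, 0, 0, 0]

```text
clock: 17.9
eef_pos: [455.9, 1.5, 9.5]
tcp_rot: [[1.0, 0.006, -0.013], [0.006, -1.0, 0.003], [-0.013, -0.003, -1.0]]
wrist_force: [0.7, -0.8, -0.8]
finger_gap: 0.648
```

```bash
python3 go.py 453.8 1 6 -0.0
```

```text
t 17.9 tcp [455.9   1.5   9.5] psi 0.006 tilt 0.0138 gap 0.648 F [ 0.7 -0.8 -0.8] q [ 0.01  0.5  -0.17  2.17  0.16  0.49 -1.84]
tool delta [-2.1  0.5  3.5] spin 0.006
```

Call:
carry_out:
  hand: [-0.3, 1, 1, 1, 1, 1, 1]
  offset:
    - [-2, 0.5, 3]
    - [0, 0, 0]
    - [0, 0, 0]
    - [0, 0, 0]
    - [0, 0, 0]
    - [0, 0, 0]
    - [0, 0, 0]
  spin: [0, 0, 0, 0, 0, 0, 0]

```text
clock: 18.48
eef_pos: [455.1, 1.1, 8.0]
tcp_rot: [[1.0, 0.006, -0.01], [0.006, -1.0, 0.004], [-0.01, -0.004, -1.0]]
wrist_force: [-0.8, 0.5, 0.1]
finger_gap: 0.344
```

Call:
carry_out:
  hand: [1, 1, 1, 1, 1, 1, 1, 1, 1]
  offset:
    - [0, 0, -4]
    - [0, 0, -10]
    - [0, 0, -16]
    - [0, 0, -20]
    - [0, 0, -22]
    - [0, 0, -22]
    - [0, 0, -18]
    - [0, 0, -10]
    - [0, 0, -2]
  spin: [0, 0, 0, 0, 0, 0, 0, 0, 0]

```text
clock: 19.23
eef_pos: [454.2, 0.6, 138.6]
tcp_rot: [[1.0, 0.006, -0.015], [0.006, -1.0, 0.004], [-0.015, -0.004, -1.0]]
wrist_force: [1.0, -0.0, -1.0]
finger_gap: 0.347
```

```bash
python3 go.py 516.5 429.1 140 -0.01
```

```text
t 19.23 tcp [454.2   0.6 138.6] psi 0.006 tilt 0.015 gap 0.347 F [ 1. -0. -1.] q [ 0.06  0.29 -0.22  2.06  0.08  0.82 -1.76]
tool delta [  65.  -428.1   -0.8] spin 0.016
```

Call:
carry_out:
  hand: [1, 1, 1, 1, 1, 1, 1, 1, 1, 1]
  offset:
    - [2, -12, -1]
    - [4, -24, -1]
    - [5, -33, -1]
    - [5, -36, -1]
    - [5, -36, -1]
    - [5, -36, -1]
    - [5, -36, -1]
    - [5, -36, -1]
    - [5, -36, -1]
    - [5, -36, 0]
  spin: [0, 0, 0, 0, 0, 0, 0, 0, 0, 0]

```text
clock: 20.07
eef_pos: [500.2, 322.4, 143.7]
tcp_rot: [[1.0, -0.013, -0.018], [-0.013, -1.0, -0.005], [-0.018, 0.005, -1.0]]
wrist_force: [0.6, -0.1, -0.8]
finger_gap: 0.349
```

```bash
python3 go.py 516.5 429.1 140 -0.01
```

```text
t 20.07 tcp [500.2 322.4 143.7] psi -0.013 tilt 0.0189 gap 0.349 F [ 0.6 -0.1 -0.8] q [-0.47  0.49 -0.27  1.71  0.14  0.97 -2.38]
tool delta [  15.  -107.     2.9] spin -0.003
```

Call:
carry_out:
  hand: [1, 1, 1, 1, 1, 1, 1]
  offset:
    - [5, -26, 0]
    - [4, -20, 0]
    - [3, -15, 0]
    - [2, -8, 0]
    - [0, -2, 0]
    - [0, 0, 0]
    - [0, 0, 0]
  spin: [0, 0, -0.04, -0.04, -0.02, 0, 0]

```text
clock: 20.65
eef_pos: [508.9, 406.9, 136.4]
tcp_rot: [[0.994, 0.102, -0.026], [0.102, -0.995, -0.005], [-0.027, 0.002, -1.0]]
wrist_force: [0.3, -0.4, -1.5]
finger_gap: 0.344
```

```bash
python3 go.py 516.5 429.1 80 0.08;  python3 -c "
from h import *
cv2.imwrite('pics/w10.png',eyes.snapshot('wrist')[:,:,::-1])"
```

```text
t 20.65 tcp [508.9 406.9 136.4] psi 0.102 tilt 0.0266 gap 0.344 F [ 0.3 -0.4 -1.5] q [-0.56  0.59 -0.29  1.56  0.17  1.03 -2.36]
tool delta [ 11.3 -21.5  56. ] spin 0.022
```

View pics/w10.png

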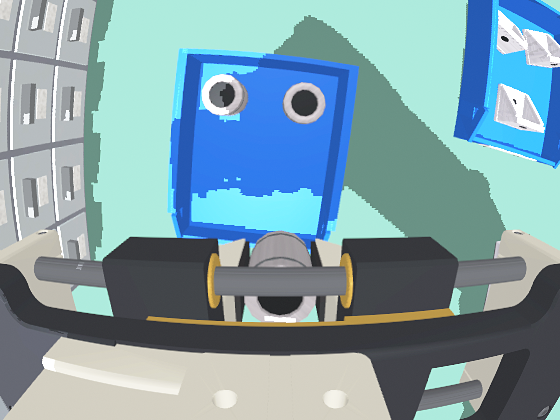

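Call:
carry_out:
  hand: [1, 1, 1, 1, 1, 1, 1]
  offset:
    - [6, -11, 0]
    - [6, -9, 4]
    - [2, -1, 12]
    - [0, 0, 14]
    - [0, 0, 10]
    - [0, 0, 4]
    - [0, 0, 0]
  spin: [0, 0, 0, 0, 0, 0, 0]

```text
clock: 21.28
eef_pos: [521.8, 422.7, 87.4]
tcp_rot: [[0.995, 0.092, -0.026], [0.092, -0.996, -0.009], [-0.027, 0.007, -1.0]]
wrist_force: [-0.2, -0.0, -0.9]
finger_gap: 0.347
```

```bash
python3 go.py 516.5 429.1 12 0.08
```

```text
t 21.28 tcp [521.8 422.7  87.4] psi 0.092 tilt 0.0274 gap 0.347 F [-0.2 -0.  -0.9] q [-0.58  0.67 -0.28  1.55  0.19  0.97 -2.39]
tool delta [-2.7 -7.3 75.4] spin 0.012
```

Call:
carry_out:
  hand: [1, 1, 1, 1, 1, 1, 1, 1, 1]
  offset:
    - [-2, -5, 5]
    - [-1, -2, 10]
    - [0, -1, 14]
    - [0, -1, 14]
    - [0, 0, 10]
    - [0, 0, 6]
    - [0, 0, 3]
    - [0, 0, 1]
    - [0, 0, 0]
  spin: [0, 0, 0, 0, 0, 0, 0, 0, 0]

```text
clock: 22.03
eef_pos: [515.6, 432.6, 20.5]
tcp_rot: [[0.995, 0.092, -0.025], [0.092, -0.996, -0.007], [-0.025, 0.005, -1.0]]
wrist_force: [0.3, -0.6, -0.6]
finger_gap: 0.342
```

```bash
python3 go.py 516.5 429.1 12 0.08
```

```text
t 22.03 tcp [515.6 432.6  20.5] psi 0.092 tilt 0.0257 gap 0.342 F [ 0.3 -0.6 -0.6] q [-0.61  0.75 -0.26  1.59  0.22  0.85 -2.43]
tool delta [0.8 3.6 8.5] spin 0.012
```

Call:
carry_out:
  hand: [1, 1, 1, 1, 1]
  offset:
    - [0.5, 2, 2]
    - [0, 1, 2]
    - [0, 0, 2]
    - [0, 0, 1]
    - [0, 0, 1]
  spin: [0, 0, 0, 0, 0]

```text
clock: 22.45
eef_pos: [517.8, 430.1, 14.2]
tcp_rot: [[0.996, 0.092, -0.022], [0.091, -0.996, -0.005], [-0.022, 0.003, -1.0]]
wrist_force: [-0.4, 0.2, -0.2]
finger_gap: 0.347
```

Call:
carry_out:
  hand: [1, 1, 1]
  offset:
    - [0, 0, 1]
    - [0, 0, 1]
    - [0, 0, 1]
  spin: [0, 0, 0]

```text
clock: 22.7
eef_pos: [518.0, 430.2, 11.7]
tcp_rot: [[0.996, 0.091, -0.021], [0.091, -0.996, -0.004], [-0.021, 0.002, -1.0]]
wrist_force: [-4.0, -3.2, 13.8]
finger_gap: 0.348
```

Contact is felt. I'll release and rise.

Call:
carry_out:
  hand: [-0.1, -0.1, -0.1, -0.1, -0.1, -0.1, -0.1, -0.1, -0.1, -0.1]
  offset:
    - [0, 0, 0]
    - [0, 0, 0]
    - [0, 0, 0]
    - [0, 0, -4]
    - [0, 0, -12]
    - [0, 0, -20]
    - [0, 0, -26]
    - [0, 0, -26]
    - [0, 0, -22]
    - [0, 0, -10]
  spin: [0, 0, 0, 0, 0, 0, 0, 0, 0, 0]

```text
clock: 23.53
eef_pos: [518.9, 430.0, 138.0]
tcp_rot: [[0.995, 0.092, -0.025], [0.092, -0.996, -0.007], [-0.026, 0.005, -1.0]]
wrist_force: [0.4, 1.0, -0.0]
finger_gap: 0.551
```

```bash
python3 go.py 426.5 115.3 140 0.19;  python3 -c "
from h import *
cv2.imwrite('pics/w11.png',eyes.snapshot('wrist')[:,:,::-1])"
```

```text
t 23.53 tcp [518.9 430.  138. ] psi 0.092 tilt 0.026 gap 0.551 F [ 0.4  1.  -0. ] q [-0.59  0.62 -0.29  1.5   0.17  1.07 -2.39]
tool delta [-121.1  304.8    2.5] spin -0.098
```

View pics/w11.png

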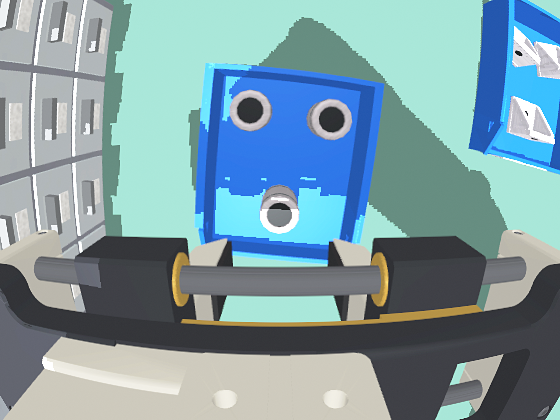

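Call:
carry_out:
  hand: [-1, -1, -1, -1, -1, -1, -1, -1, -1, -1]
  offset:
    - [-6, 16, 0]
    - [-11, 28, 0]
    - [-13, 33, 0]
    - [-13, 34, 0]
    - [-13, 34, 0]
    - [-13, 34, 0]
    - [-13, 34, 0]
    - [-11, 28, 0]
    - [-8, 20, 0]
    - [-4, 10, 0]
  spin: [0, 0, 0, 0, 0, 0, 0, 0, 0, 0]

```text
clock: 24.42
eef_pos: [433.3, 143.0, 139.6]
tcp_rot: [[0.995, 0.097, -0.024], [0.097, -0.995, -0.001], [-0.024, -0.001, -1.0]]
wrist_force: [0.5, -0.5, 0.0]
finger_gap: 1.0
```

```bash
python3 go.py 426.5 115.3 100 0.19
```

```text
t 24.42 tcp [433.3 143.  139.6] psi 0.098 tilt 0.024 gap 1.0 F [ 0.5 -0.5  0. ] q [-0.18  0.3  -0.31  2.04  0.11  0.84 -2.02]
tool delta [-8.5 27.  39.8] spin -0.092
```

Call:
carry_out:
  hand: [-1, -1, -1, -1, -1]
  offset:
    - [-4, 9, 8]
    - [-3, 7, 10]
    - [0, 3, 8]
    - [0, 0, 0]
    - [0, 0, 0]
  spin: [0, -0.04, -0.05, 0, 0]

```text
clock: 24.83
eef_pos: [427.2, 120.8, 113.1]
tcp_rot: [[0.982, 0.185, -0.023], [0.185, -0.983, -0.001], [-0.023, -0.003, -1.0]]
wrist_force: [-1.4, 1.0, 0.7]
finger_gap: 1.0
```

```bash
python3 go.py 426.5 115.3 50 0.19;  python3 -c "
from h import *
cv2.imwrite('pics/w12.png',eyes.snapshot('wrist')[:,:,::-1])
a=.19
for l in [(65,28),(65,-28),(-65,28),(-65,-28)]:
  print(l,np.round(w2px('wrist',[426.5+l[0]*np.cos(a)-l[1]*np.sin(a),115.3+l[0]*np.sin(a)+l[1]*np.cos(a),12]),1))"
```

```text
t 24.83 tcp [427.2 120.8 113.1] psi 0.186 tilt 0.0231 gap 1.0 F [-1.4  1.   0.7] q [-0.13  0.33 -0.32  2.1   0.13  0.76 -1.92]
tool delta [-0.2  5.4 63.1] spin -0.004
(65, 28) [251.1 129.2]
(65, -28) [322.4 129.3]
(-65, 28) [255.  279.1]
(-65, -28) [317.7 278.9]
```

View pics/w12.png

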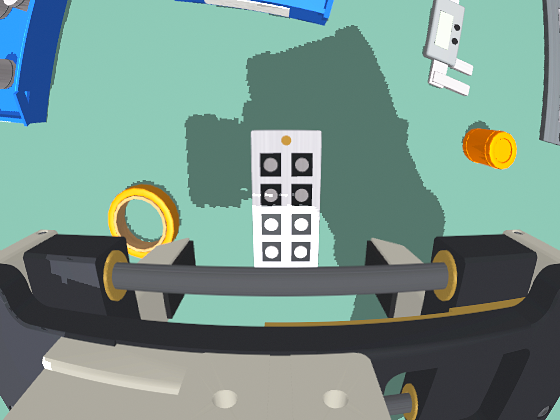

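Call:
carry_out:
  hand: [-1, -1, -1, -1, -1, -1, -1, -1, -1]
  offset:
    - [0, 4, 6]
    - [0, 1, 12]
    - [0, 0, 16]
    - [0, 0, 18]
    - [0, 0, 16]
    - [0, 0, 10]
    - [0, 0, 5]
    - [0, 0, 2]
    - [0, 0, 0]
  spin: [0, 0, 0, 0, 0, 0, 0, 0, 0]

```text
clock: 25.63
eef_pos: [431.2, 120.9, 25.9]
tcp_rot: [[0.983, 0.182, -0.015], [0.182, -0.983, 0.003], [-0.014, -0.006, -1.0]]
wrist_force: [-1.1, 0.2, -0.6]
finger_gap: 0.997
```

```bash
python3 go.py 426.5 115.3 3.5 0.19
```

```text
t 25.63 tcp [431.2 120.9  25.9] psi 0.184 tilt 0.0153 gap 0.997 F [-1.1  0.2 -0.6] q [-0.18  0.47 -0.26  2.17  0.22  0.53 -1.99]
tool delta [-5.3  4.8 22.5] spin -0.006
```

Call:
carry_out:
  hand: [-1, -1, -1, -1, -1, -1]
  offset:
    - [-3, 3, 4]
    - [-2, 2, 6]
    - [0, 0, 6]
    - [0, 0, 3]
    - [0, 0, 1]
    - [0, 0, 0]
  spin: [-0.005, 0, 0, 0, 0, 0]

```text
clock: 26.13
eef_pos: [428.0, 115.0, 5.8]
tcp_rot: [[0.982, 0.187, -0.011], [0.187, -0.982, 0.004], [-0.01, -0.006, -1.0]]
wrist_force: [-0.1, -0.6, -0.5]
finger_gap: 1.004
```

```bash
python3 go.py 426.5 115.3 3.5 0.19
```

```text
t 26.13 tcp [428.  115.    5.8] psi 0.188 tilt 0.0121 gap 1.004 F [-0.1 -0.6 -0.5] q [-0.19  0.5  -0.24  2.2   0.24  0.47 -2.  ]
tool delta [-1.4 -0.6  2.3] spin -0.002
```

Call:
carry_out:
  hand: [-1, 1, 1, 1, 1, 1, 1]
  offset:
    - [-1.4, -0.5, 2]
    - [0, 0, 0]
    - [0, 0, 0]
    - [0, 0, 0]
    - [0, 0, 0]
    - [0, 0, 0]
    - [0, 0, 0]
  spin: [0, 0, 0, 0, 0, 0, 0]
  grip_force: 45

```text
clock: 26.72
eef_pos: [427.0, 115.7, 4.1]
tcp_rot: [[0.982, 0.187, -0.01], [0.187, -0.982, 0.005], [-0.009, -0.006, -1.0]]
wrist_force: [-0.4, 1.9, 0.1]
finger_gap: 0.613
```

```bash
python3 go.py 426.5 115.3 3.5 0.19
```

```text
t 26.72 tcp [427.  115.7   4.1] psi 0.188 tilt 0.0113 gap 0.613 F [-0.4  1.9  0.1] q [-0.19  0.51 -0.24  2.2   0.24  0.46 -2.01]
tool delta [-0.5  0.3  0.6] spin -0.002
```

Call:
carry_out:
  hand: [1, 1, 1, 1, 1, 1, 1, 1, 1, 1]
  offset:
    - [0, 0, -3]
    - [0, 0, -6]
    - [0, 0, -12]
    - [0, 0, -18]
    - [0, 0, -20]
    - [0, 0, -20]
    - [0, 0, -20]
    - [0, 0, -18]
    - [0, 0, -12]
    - [0, 0, -4]
  spin: [0, 0, 0, 0, 0, 0, 0, 0, 0, 0]

```text
clock: 27.55
eef_pos: [425.4, 114.4, 145.4]
tcp_rot: [[0.982, 0.188, -0.015], [0.188, -0.982, 0.003], [-0.014, -0.006, -1.0]]
wrist_force: [0.3, 0.4, -2.7]
finger_gap: 0.603
```

```bash
python3 go.py 639.8 -169.3 150 0.125
```

```text
t 27.55 tcp [425.4 114.4 145.4] psi 0.19 tilt 0.0158 gap 0.603 F [ 0.3  0.4 -2.7] q [-0.1   0.27 -0.33  2.07  0.11  0.83 -1.87]
tool delta [157.  319.   -8.9] spin 0.065
```

Call:
carry_out:
  hand: [1, 1, 1, 1, 1, 1, 1, 1, 1, 1]
  offset:
    - [5, 10, -1]
    - [9, 19, -2]
    - [13, 26, -2]
    - [14, 29, -2]
    - [14, 29, -2]
    - [14, 29, -2]
    - [14, 29, -2]
    - [14, 29, -2]
    - [14, 29, -2]
    - [12, 24, -2]
  spin: [0, 0, 0, 0, 0, 0, 0, 0, 0, 0]

```text
clock: 28.38
eef_pos: [595.8, -113.6, 161.1]
tcp_rot: [[0.979, 0.203, -0.019], [0.203, -0.979, 0.006], [-0.018, -0.009, -1.0]]
wrist_force: [0.1, 0.7, -1.4]
finger_gap: 0.599
```

```bash
python3 go.py 639.8 -169.3 150 0.125
```

```text
t 28.38 tcp [ 595.8 -113.6  161.1] psi 0.204 tilt 0.0201 gap 0.599 F [ 0.1  0.7 -1.4] q [ 0.25  0.49 -0.21  1.67  0.11  1.02 -1.37]
tool delta [32.  63.6 10. ] spin 0.079
```

Call:
carry_out:
  hand: [1, 1, 1, 1, 1, 1, 1]
  offset:
    - [9, 17, -1]
    - [6, 12, -1]
    - [4, 8, -1]
    - [3, 3, -1]
    - [0, 0, -1]
    - [0, 0, -1]
    - [0, 0, -1]
  spin: [0, 0, 0.03, 0.03, 0.015, 0, 0]

```text
clock: 28.97
eef_pos: [625.8, -156.1, 163.7]
tcp_rot: [[0.993, 0.113, -0.025], [0.113, -0.994, 0.005], [-0.025, -0.008, -1.0]]
wrist_force: [0.6, 0.9, -1.1]
finger_gap: 0.606
```

```bash
python3 go.py 639.8 -169.3 120 0.125;  python3 -c "
from h import *
cv2.imwrite('pics/w13.png',eyes.snapshot('wrist')[:,:,::-1])"
```

```text
t 28.97 tcp [ 625.8 -156.1  163.7] psi 0.113 tilt 0.0259 gap 0.606 F [ 0.6  0.9 -1.1] q [ 0.28  0.54 -0.18  1.56  0.1   1.07 -1.38]
tool delta [13.5 15.1 43.2] spin -0.012
```

View pics/w13.png

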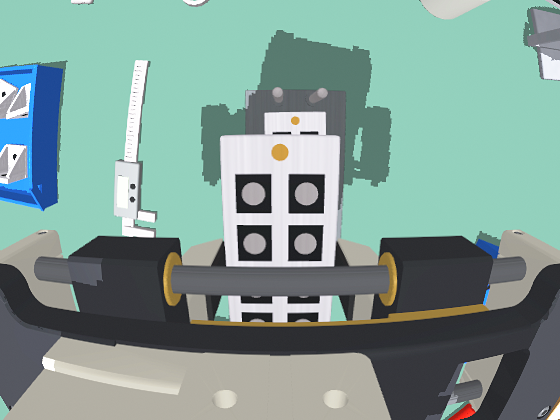

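Call:
carry_out:
  hand: [1, 1, 1, 1, 1, 1, 1]
  offset:
    - [6, 7, 0]
    - [6, 6, 3]
    - [1, 2, 8]
    - [0, 0, 10]
    - [0, 0, 8]
    - [0, 0, 4]
    - [0, 0, 0]
  spin: [-0.01, 0, 0, 0, 0, 0, 0]

```text
clock: 29.6
eef_pos: [640.5, -167.6, 126.8]
tcp_rot: [[0.991, 0.128, -0.025], [0.129, -0.992, 0.006], [-0.025, -0.009, -1.0]]
wrist_force: [-0.2, -0.3, -1.2]
finger_gap: 0.602
```

```bash
python3 go.py 639.8 -169.3 100 0.125
```

```text
t 29.6 tcp [ 640.5 -167.6  126.8] psi 0.129 tilt 0.0262 gap 0.602 F [-0.2 -0.3 -1.2] q [ 0.29  0.61 -0.17  1.55  0.11  1.02 -1.36]
tool delta [-0.3  1.8 26.8] spin 0.004
```

Call:
carry_out:
  hand: [1, 1, 1, 1, 1, 1]
  offset:
    - [0, 1, 4]
    - [0, 0, 8]
    - [0, 0, 6]
    - [0, 0, 3]
    - [0, 0, 1]
    - [0, 0, 0]
  spin: [0, 0, 0, 0, 0, 0]

```text
clock: 30.1
eef_pos: [639.2, -168.1, 101.7]
tcp_rot: [[0.991, 0.129, -0.027], [0.129, -0.992, 0.007], [-0.026, -0.01, -1.0]]
wrist_force: [1.5, -1.1, -1.0]
finger_gap: 0.601
```

```bash
python3 go.py 639.8 -169.3 60 0.125;  python3 -c "
from h import *
cv2.imwrite('pics/w14.png',eyes.snapshot('wrist')[:,:,::-1])
cv2.imwrite('pics/s14.png',cv2.resize(eyes.snapshot('side')[200:360,240:440,::-1],None,fx=4,fy=3.7))
a=.125
for l in [(79,16),(79,-16)]:
  print(l,np.round(w2px('wrist',[639.5+l[0]*np.cos(a)-l[1]*np.sin(a),-169.1+l[0]*np.sin(a)+l[1]*np.cos(a),85]),1))"
```

```text
t 30.1 tcp [ 639.2 -168.1  101.7] psi 0.129 tilt 0.028 gap 0.601 F [ 1.5 -1.1 -1. ] q [ 0.29  0.63 -0.17  1.57  0.12  0.98 -1.36]
tool delta [ 1.5  1.7 41.6] spin 0.004
(79, 16) [252.1 104.1]
(79, -16) [313.2 104.5]
```

View pics/w14.png

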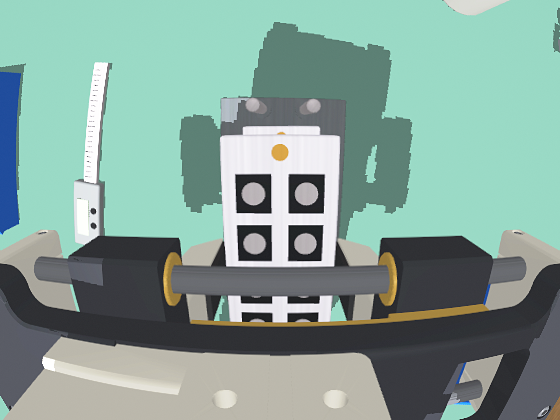

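View pics/s14.png

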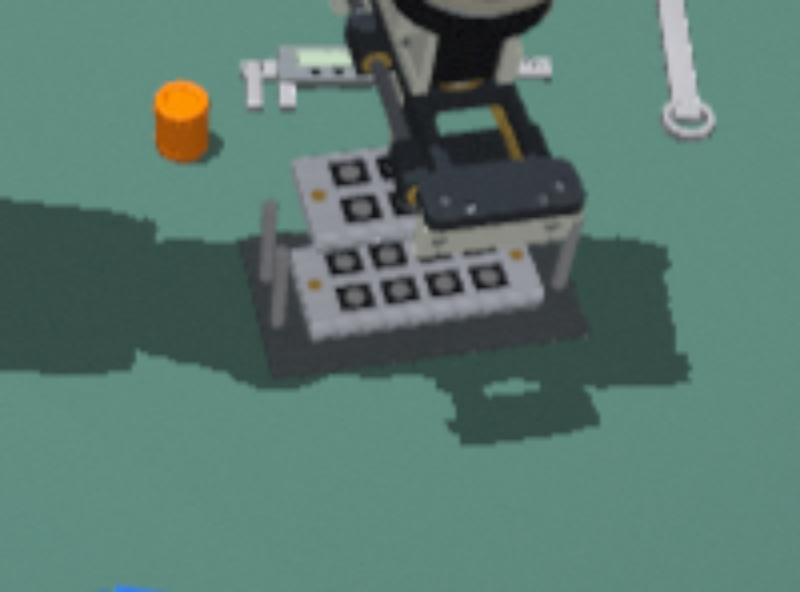

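Call:
carry_out:
  hand: [1, 1, 1, 1, 1, 1, 1, 1, 1]
  offset:
    - [1, 1, 4]
    - [1, 0, 7]
    - [0, 0, 8]
    - [0, 0, 8]
    - [0, 0, 7]
    - [0, 0, 5]
    - [0, 0, 3]
    - [0, 0, 2]
    - [0, 0, 0]
  spin: [0, 0, 0, 0, 0, 0, 0, 0, 0]

```text
clock: 30.95
eef_pos: [640.6, -168.6, 53.2]
tcp_rot: [[0.991, 0.129, -0.026], [0.129, -0.992, 0.006], [-0.025, -0.01, -1.0]]
wrist_force: [0.2, 0.0, -0.5]
finger_gap: 0.603
```

```bash
python3 go.py 639.8 -169.3 30 0.125
```

```text
t 30.95 tcp [ 640.6 -168.6   53.2] psi 0.129 tilt 0.0271 gap 0.603 F [ 0.2  0.  -0.5] q [ 0.28  0.69 -0.17  1.61  0.13  0.89 -1.37]
tool delta [-0.3  0.8 23.3] spin 0.004
```

Call:
carry_out:
  hand: [1, 1, 1, 1, 1, 1, 1]
  offset:
    - [0, 0.5, 3]
    - [0, 0, 3]
    - [0, 0, 3]
    - [0, 0, 2]
    - [0, 0, 2]
    - [0, 0, 1]
    - [0, 0, 1]
  spin: [0, 0, 0, 0, 0, 0, 0]

```text
clock: 31.53
eef_pos: [641.1, -169.2, 37.8]
tcp_rot: [[0.991, 0.129, -0.024], [0.129, -0.992, 0.006], [-0.023, -0.009, -1.0]]
wrist_force: [-0.8, -0.4, -0.5]
finger_gap: 0.604
```

Call:
carry_out:
  hand: [1, 1, 1, 1]
  offset:
    - [0, 0, 1]
    - [0, 0, 1]
    - [0, 0, 1]
    - [0, 0, 1]
  spin: [0, 0, 0, 0]

```text
clock: 31.87
eef_pos: [641.3, -169.3, 33.7]
tcp_rot: [[0.991, 0.129, -0.024], [0.129, -0.992, 0.006], [-0.023, -0.009, -1.0]]
wrist_force: [0.3, 0.5, -2.1]
finger_gap: 0.602
```

Call:
carry_out:
  hand: [1, 1]
  offset:
    - [0, 0, 1]
    - [0, 0, 1]
  spin: [0, 0]

```text
clock: 32.03
eef_pos: [641.3, -169.2, 31.6]
tcp_rot: [[0.991, 0.129, -0.024], [0.129, -0.992, 0.006], [-0.023, -0.009, -1.0]]
wrist_force: [0.2, -0.8, -1.7]
finger_gap: 0.602
```

Call:
carry_out:
  hand: [1, 1]
  offset:
    - [0, 0, 1]
    - [0, 0, 0.7]
  spin: [0, 0]

```text
clock: 32.2
eef_pos: [641.3, -169.2, 29.7]
tcp_rot: [[0.991, 0.129, -0.024], [0.129, -0.992, 0.006], [-0.023, -0.009, -1.0]]
wrist_force: [-0.8, -1.1, -1.2]
finger_gap: 0.6
```

Call:
carry_out:
  hand: [1, 1]
  offset:
    - [0, 0, 1]
    - [0, 0, 0.7]
  spin: [0, 0]

```text
clock: 32.37
eef_pos: [641.2, -169.2, 27.8]
tcp_rot: [[0.991, 0.129, -0.024], [0.129, -0.992, 0.006], [-0.023, -0.009, -1.0]]
wrist_force: [-0.7, 0.6, -1.7]
finger_gap: 0.6
```

Call:
carry_out:
  hand: [1]
  offset:
    - [0, 0, 1]
  spin: [0]

```text
clock: 32.45
eef_pos: [641.2, -169.2, 27.0]
tcp_rot: [[0.991, 0.129, -0.024], [0.129, -0.992, 0.006], [-0.023, -0.009, -1.0]]
wrist_force: [-5.5, 0.8, 15.7]
finger_gap: 0.603
```

Call:
carry_out:
  hand: [1]
  offset:
    - [0, 0, 1]
  spin: [0]

```text
clock: 32.53
eef_pos: [641.2, -169.2, 27.0]
tcp_rot: [[0.991, 0.129, -0.024], [0.129, -0.992, 0.006], [-0.023, -0.009, -1.0]]
wrist_force: [-5.9, 0.6, 16.1]
finger_gap: 0.6
```

Call:
carry_out:
  hand: [1, 1, 1]
  offset:
    - [0, 0, 0.3]
    - [0, 0, 0.5]
    - [0, 0, 0.5]
  spin: [0, 0, 0]
  grip_force: 4

```text
clock: 32.78
eef_pos: [641.6, -169.2, 26.9]
tcp_rot: [[0.991, 0.129, -0.022], [0.129, -0.992, 0.005], [-0.022, -0.008, -1.0]]
wrist_force: [-1.5, -0.3, 6.2]
finger_gap: 0.609
```

Call:
carry_out:
  hand: [-0.4, -0.4, -0.6, -0.6]
  offset:
    - [0, 0, 0]
    - [0, 0, 0]
    - [0, 0, 0]
    - [0, 0, 0]
  spin: [0, 0, 0, 0]

```text
clock: 33.12
eef_pos: [642.0, -169.3, 26.8]
tcp_rot: [[0.991, 0.129, -0.022], [0.129, -0.992, 0.005], [-0.021, -0.008, -1.0]]
wrist_force: [-0.8, 0.3, -0.4]
finger_gap: 0.778
```

```bash
python3 go.py;  python3 -c "
from h import *
cv2.imwrite('pics/w15.png',eyes.snapshot('wrist')[:,:,::-1])"
```

```text
t 33.12 tcp [ 642.  -169.3   26.8] psi 0.129 tilt 0.0222 gap 0.778 F [-0.8  0.3 -0.4] q [ 0.28  0.72 -0.16  1.62  0.14  0.84 -1.38]
```

View pics/w15.png

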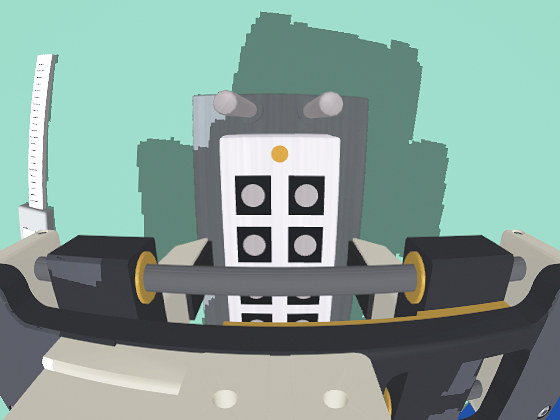

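The plate is lying between the pins with both pads clear of it. I'll rise and move back to clear the view.

Call:
carry_out:
  hand: [-0.8, -0.8, -0.8, -0.8, -0.8, -0.8, -0.8, -0.8, -0.8, -0.8]
  offset:
    - [0, 0, -2]
    - [0, 0, -6]
    - [0, 0, -14]
    - [0, 0, -22]
    - [0, 0, -26]
    - [0, 0, -26]
    - [0, 0, -26]
    - [0, 0, -26]
    - [0, 0, -24]
    - [0, 0, -14]
  spin: [0, 0, 0, 0, 0, 0, 0, 0, 0, 0]

```text
clock: 34.0
eef_pos: [643.2, -169.6, 219.8]
tcp_rot: [[0.991, 0.129, -0.03], [0.129, -0.992, 0.007], [-0.029, -0.011, -1.0]]
wrist_force: [0.7, 0.2, -0.5]
finger_gap: 0.901
```

Call:
carry_out:
  hand: [-0.8, -0.8, -0.8, -0.8, -0.8, -0.8, -0.8, -0.8, -0.8, -0.8]
  offset:
    - [-12, 10, 0]
    - [-20, 16, 0]
    - [-24, 18, 0]
    - [-24, 18, 0]
    - [-24, 18, 0]
    - [-24, 18, 0]
    - [-24, 18, 0]
    - [-20, 12, 0]
    - [-12, 6, 0]
    - [-4, 2, 0]
  spin: [0, 0, 0, 0, 0, 0, 0, 0, 0, 0]

```text
clock: 34.83
eef_pos: [459.6, -338.9, 223.3]
tcp_rot: [[0.991, 0.129, -0.028], [0.129, -0.992, 0.007], [-0.027, -0.01, -1.0]]
wrist_force: [0.8, 0.1, -0.1]
finger_gap: 0.901
```

```bash
python3 go.py;  python3 -c "
from h import *
for n in ['top','side','wrist']: cv2.imwrite('pics/%s_end.png'%n,eyes.snapshot(n)[:,:,::-1])"
```

```text
t 34.83 tcp [ 459.6 -338.9  223.3] psi 0.13 tilt 0.0285 gap 0.901 F [ 0.8  0.1 -0.1] q [ 0.64  0.37 -0.14  1.68  0.07  1.12 -0.96]
```

View pics/top_end.png

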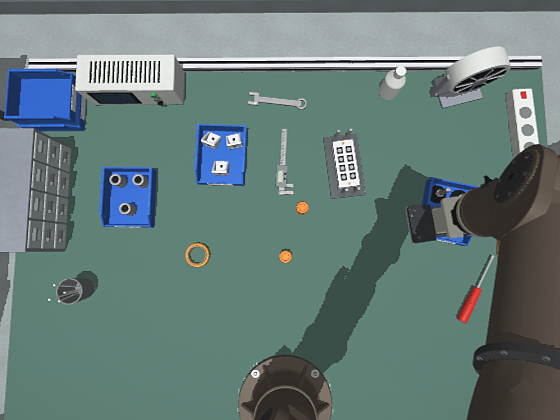

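View pics/side_end.png

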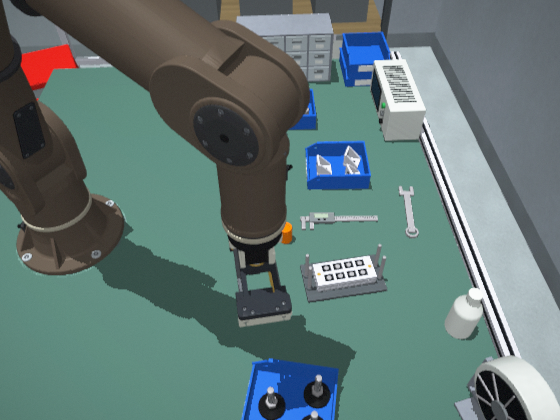

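```bash
cat > run3.py <<'E'
exec(open("run2.py").read().split("fit(\"pile\"")[0])
for n in im: im[n]=cv2.imread(f"pics/{n}_end.png")
p=fit("placed",[box(-65,65,-28,28,-12,0)],{"top":(322,128,368,198),"side":(300,248,384,300)},x0=(640,-169),yaws=(.12,),z=37,fitz=True)
a=.12;d=p[:2]-[639.5,-169.1];print("rack frame",d@[np.cos(a),np.sin(a)],d@[-np.sin(a),np.cos(a)],"yaw err",p[2]-a)
a=cv2.imread("pics/f_placed_top.png");b=cv2.imread("pics/f_placed_side.png")
H=max(a.shape[0],b.shape[0]);cv2.imwrite("pics/g5.png",np.hstack([cv2.copyMakeBorder(i,0,H-i.shape[0],0,4,0) for i in(a,b)]))
E
python3 run3.py
```

```text
placed [ 6.4021e+02 -1.7162e+02  1.3000e-01  3.7270e+01] 1-IoU [0.064 0.136]
rack frame 0.4073189683142502 -2.5872766586824367 yaw err 0.010976947144562266
```

View pics/g5.png

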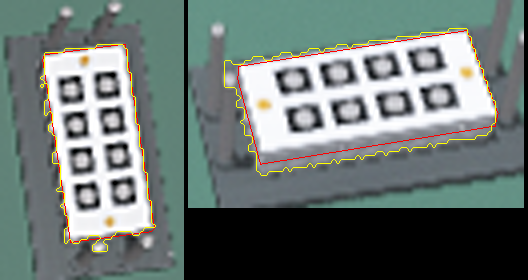

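The plate is flat and centred within about 3 mm, and the other three parts stand in their bins. I'm handing the job in.

```bash
python3 -c "
from workcell import robot
print(robot.close_job())"
```

```text
the job is handed in; nothing more can be done
None
```

I put the levelling foot, corner bracket and linear bearing into the free halves of their own bins. The carrier plate is on the rack pile. I handed the job in at about 35 s with the gripper empty and clear; no verdict was reported.

**Bins:** each part was lowered until the wrist force showed contact, at about 9–14 N, before release. The end pictures show all three standing upright on their bin floors; I judged this by eye and fitted no tilt.

**Carrier plate:** it was lowered in 1 mm steps to contact, at about 16 N. I then eased the grip and opened the fingers with the plate already resting on the pile, so it was not dropped. An image fit puts it 0.4 mm (x) and -2.6 mm (y) from the rack centre, with a yaw error of about 0.01 rad and its top near 37 mm.

**Tape and calliper:** both appear in the same place in the first and last top pictures. I compared them by eye and did not measure them.

**Disagreements:**
- The tool had drifted up to 0.037 rad off vertical on the far reaches, so the parts were set down slightly tilted and settled flat on release.
- The side-view fit of the placed plate was loose (14% mismatch), because the pile below is the same white and merges with it.

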